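Find the blind hole of a die spacer on the gauge pin and hold it hole-up

ROBOT

A 6-joint arm with a two-finger parallel gripper is mounted at the origin on a cart in front of the work surface, level with it; the furniture and walls round the work are solid. World frame = base frame: x ahead of the robot, y to its left, z up, the work surface at z = 0. Lengths are in m, angles in degrees, forces in N, time in s.
With the tool pointing down it reaches from about 0.3 to 0.775 m from the base axis. Payload 14.6 kg.
Tool frame: the origin (TCP) lies midway between the tips of the shut fingers; the grasp point (between the pads) lies 19 mm behind it (env.tcp_to_grasp is the distance from the TCP to the grasp point, in m); z points along the fingers, y is the line along which they close (so a half turn about z gives the same grasp; the last joint's range is limited). The gripper opens to 85 mm and grips with 20 to 120 N. Pads are 22 mm wide; open, the fingers measure 114 mm over their backs; the gripper's body (76 mm by 85 mm) begins 54 mm behind the grasp point. The pads swing forward as they close: fully open they stand 13 mm farther back than shut.
Start: joints at [-73.946, 17.183, 87.147, -0, 75.671, -3.816], TCP at [0.187, -0.517, 0.209] pointing down, gripper open.
Joint ranges: [-173.82, 173.82], [-45.26, 126.66], [13.44, 144.39], [-59.66, 239.66], [0, 175.72], [-146.38, 146.38]. Speed limits (degrees/s): [127.2, 127.2, 147.25, 180, 180, 180].

INTERFACE

Orientations are given as [roll, pitch, yaw] about the fixed x, y, z axes, in that order (R = Rz(yaw) Ry(pitch) Rx(roll)).
In Python, from workcell import env gives the robot as it stands.
- The arm moves only by the tool carry_out, never from a script. Its argument "motion" is a list of rows, each an object with "dp": the shift along the world's x, y, z in cm, a list of three; "spin": the turn about the world's z in degrees; "hand": the closure, from 0 (fully open) to 1 (shut). In form: [{"dp": [dx, dy, dz], "spin": spin, "hand": hand}, ...]. A call has 1 to 8 rows; each row shifts and turns the commanded pose from where the row before left it; what a row does not reach is not made up. A row lasts 1/8 s, in which the tool goes at most 62.5 mm and 10.7 degrees, less where a joint would pass 70% of its speed; a pose out of reach is approached as far as the arm can. A call is refused whole if a number of a shift passes 6.25 or a number of a turn 10.7, either way. A call with a gripper value outside its range is refused whole. The fingers move at their own pace and stop on an object; "newtons" is the grip in N (left out, the last holds). Time passes only in rows, so rows that do not move let the fingers close. It gives the time, the measured TCP pose, the force, the opening and the grip force at its end, in the units of the state.
- env.observe(): the state, without advancing time (a new reading comes with each control period).
- env.grab_frame(name): name is "scene" or "side" or "wrist"; returns a dict with "pixels" (384x512x3 uint8, blue, green, red), "intrinsics" (3x3 intrinsics, pixels), "position" and "attitude" of the camera in the world; the wrist camera has in their place "tool_from_camera" (4x4, takes a point from camera to tool coordinates, whose origin is the TCP and whose axes are the flange's). Camera axes: x right, y up, looking along -z (the intrinsics and any distortion apply to the point x, -y, -z); pixel columns grow to the right and rows downward; lengths in m; the calibration is good to about 2 mm. A picture is of the moment at which its call begins: read the wrist's pose just before it. There is no depth.
- env.close_job(): hands the job in; it is judged then, once.
The state is a dict: "clock": time; "joints": joint angles; "dq": joint speeds; "joint_efforts": joint torques, N m; "eef_pos": TCP position; "tcp_rot": TCP orientation; "ft_force": force on the tool from outside, world axes, zero at the start; "ft_torque": the same for the moment, N m; "opening": finger opening in m; "grasp_force": force on a finger pad.
Only numpy, scipy, OpenCV 4.12 (cv2) and the standard library are available. Lean on these libraries where they do the work, as an engineer would, in place of code of your own. Each camera call takes 0.05 s, during which the arm holds its last target. There are 200 camera calls.

TASK

Swing the gauge's steel bar fully shut past its detent click against its stop, so that its gauge pin stands ready. Then take the steel spacer from its rest and find its deep blind hole by feel: slide the spacer gently onto the pin until the pin touches the bottom of the hole (the other end has only a shallow dimple). Pull it off, turn it over and finish holding it still in the gripper, hole straight up, about 20 cm above the worktop, with the bar left shut and the other die parts undisturbed.

Things in the scene. Friction and masses are not known exactly. Their poses are not given: they have to be found in the camera images.
- bar (a joint): angle of the gauge's steel swing bar about its upright hinge: 0 = shut against its stop post, grows to 1.45 as the bar swings open (free end towards +y of the fixture, clockwise from above; the pin side leads when opening). It stays where it is left. A sprung ball gives a light click just before the stop (from about 0.17 to 0.02 rad); about 3 N at the free end carry the bar past it to the stop, and the ball then holds the bar shut with about 1.5 N at the free end.
- bar_hinge (a point): point on the upright hinge axis of the bar at the bar's mid height, 65 mm above the worktop. Its axes are those of the fixed aluminium gauge base: z up; the shut bar runs from here along -x and the shut pin points along +y. The base plate is 168 x 52 x 12 mm (from 28 mm beyond the hinge in +x to 140 mm in -x); the hinge pin rises to 78 mm, the stop post (on the -y side of the bar, 60 mm from the hinge) to 68 mm above the worktop.
- bar_end (a point): point at the free end of the bar on its +y face (the face to push on to shut it), 118 mm from the hinge and 10 mm from the tip of the bar. The bar is 12 mm thick, 12 mm high (59 to 71 mm above the worktop). Axes turn with the bar: -x from the hinge to the free end, +y normal to the pushing face.
- pin_tip (a point): centre of the free end of the steel gauge pin, 8 mm diameter, level, 65 mm above the worktop, 85 mm from the hinge. It stands out 26 mm beyond a 12 mm wide collar, its tip is 32 mm from the bar's face. Axes turn with the bar: the pin points along its +y.
- spacer_center (a point): centre of the loose steel spacer, a plain cylinder 34 mm in diameter and 50 mm long, about 0.13 to 0.25 kg, lying level on its rest with its centre about 48 mm above the worktop. Its x axis is the cylinder's axis and points out of the deep blind hole (13 mm wide, 26 mm deep, mouth 25 mm from this point); the -x end has a look-alike dimple 13 mm wide and only 4 mm deep.
- hole_floor (a point): centre of the flat bottom of the spacer's blind hole, 26 mm inside its mouth, same axes as spacer_center.
- rest: fixed aluminium rest under the spacer; origin on the worktop below the spacer, x along the spacer's axis. Foot 60 x 44 x 6 mm, above it a block with two rails, 40 mm long and only 24 mm wide, so that fingers can go down on both sides of the spacer.
- die_body: loose steel pellet die body, upright flanged cylinder 38 mm in diameter, 58 mm high; leave alone. Origin under its centre.
- die_plunger: loose steel die plunger, upright, 22 mm in diameter, 48 mm high; leave alone. Origin under its centre.
- die_base: loose steel die base, a stepped disc 33 mm in diameter, 16 mm high; leave alone. Origin under its centre.
- spacer: the same steel spacer; origin and axes as spacer_center

How it is judged (in metres and radians):
On the way, in this order (a step that is already met when the one before it is completed fails the run):
1. the bar is shut past its detent (value of joint bar below 0.06 rad and distance of spacer_center from where it was at the start of the episode below 0.02 m), for 0.2 s.
2. the spacer is slid onto the pin of the shut bar until the pin touches the bottom of the blind hole (value of joint bar below 0.06 rad and distance between pin_tip and hole_floor below 0.008 m and x of pin_tip in the frame of spacer_center below 0.001 m and contact force between bar and spacer above 0.2 N), for 0.06 s.
At the end, for the whole second after the job is handed in: The gripper holds the spacer still (under 30 mm/s), its centre more than 140 mm above the worktop, touching with the fingers (over 2 N), the blind hole pointing up within 15 degrees; it is off the pin, and the bar is still shut (within 0.06 rad) (angle between spacer_center's own x axis and vertical below 0.26 rad and height (world z) of spacer_center above 0.14 m and contact force between the fingers and spacer above 2 N and linear speed of spacer below 0.03 m/s and distance between pin_tip and spacer_center above 0.06 m and value of joint bar below 0.06 rad); the arm keeps its last pose, push and grip.
It fails at once if the spacer is pressed or knocked against the bar or pin with more than 40 N (not gentle) (contact force between bar and spacer above 40 N).
It fails at once if the die body, plunger or base is moved more than 20 mm or tipped (distance of any of die_body, die_plunger, die_base from where it was at the start of the episode above 0.02 m or angle between any of die_body, die_plunger, die_base's own z axis and vertical above 0.4 rad).
It also fails if it takes over 67 s, if anything falls off the work surface, if the arm or the gripper's body presses on something with over 40 N, if the wrist force passes 120 N, or if a joint passes its speed limit or range.

## Working session

There is one attempt and no reset: what is moved stays moved. The work goes in short steps, Python scripts to look and compute and a tool call to move; the robot and the scene stay as the last step left them, time stands still between calls to the robot, and variables do not carry over. Pictures are saved under pics/ and viewed, at most 10 in all, crops included, and the job is handed in when it is done.

Besides the shell and the picture viewer there is one more tool, called after "Call:" in YAML: its name, and indented under it one key for each argument. carry_out: Moves the arm, as the interface text tells. Its arguments: {"type":"object","properties":{"motion":{"type":"array","items":{"type":"object","properties":{"dp":{"type":"array","items":{"type":"number"}},"spin":{"type":"number"},"hand":{"type":"number"}}}},"newtons":{"type":"number"}},"required":["motion"]}

```bash
ls; mkdir -p pics; cat > h.py <<'E'
from workcell import env
import numpy as np, cv2
from scipy.spatial.transform import Rotation as R
def cam(name):
    s=env.observe(); f=env.grab_frame(name); K=np.array(f["intrinsics"])
    if name=="wrist":
        T=np.eye(4); T[:3,3]=s["eef_pos"]; T[:3,:3]=R.from_euler("xyz",s["tcp_rot"],degrees=True).as_matrix()
        T=T@np.array(f["tool_from_camera"]); p,A=T[:3,3],T[:3,:3]
    else:
        p=np.array(f["position"]); A=np.array(f["attitude"])
        if A.shape!=(3,3): A=(R.from_euler("xyz",A,degrees=True) if A.size==3 else R.from_quat(A)).as_matrix()
    return f,K,p,A
def unproj(K,p,A,u,v,z):
    d=A@(np.linalg.inv(K)@[u,v,1]*[1,-1,-1]); return p+d*(z-p[2])/d[2]
def proj(K,p,A,X):
    c=A.T@(np.array(X)-p); q=K@(c*[1,-1,-1]); return q[:2]/q[2]
E
python3 - <<'E'
from h import *
print(env.observe(), env.tcp_to_grasp)
for n in("scene","side","wrist"):
    f,K,p,A=cam(n); cv2.imwrite(f"pics/{n}0.png",f["pixels"]); print(n,[k for k in f],K.tolist(),p,A.tolist(),f.get("attitude"))
a=[cv2.imread(f"pics/{n}0.png") for n in("scene","side")]
E
```

```text
pics
{'clock': 0.0, 'joints': array([-7.39458573e+01,  1.72162547e+01,  8.71816097e+01, -8.78135263e-04,
        7.56702122e+01, -3.81522001e+00]), 'dq': array([ 0.00187255, -0.07004889,  0.04467359, -0.05037549,  0.00140938,
        0.01179357]), 'joint_efforts': array([ 7.01876834e-04, -5.43503022e+01, -3.61796272e+01, -1.39597296e-04,
        3.98678545e-03, -5.78210393e-05]), 'eef_pos': array([ 0.18685757, -0.51700058,  0.20880567]), 'tcp_rot': array([-1.79932018e+02, -3.68107568e-03,  1.98695784e+01]), 'ft_force': array([ 0.52557686, -0.60112719, -0.60995435]), 'ft_torque': array([ 0.0104358,  0.054081 , -0.083298 ]), 'grasp_force': 0.0, 'opening': 0.08543037730254677} 0.0187
scene ['pixels', 'intrinsics', 'position', 'attitude'] [[421.1065378736375, 0.0, 253.96867990037026], [0.0, 421.1065378736375, 189.36459380519048], [0.0, 0.0, 1.0]] [-0.01315091  0.73182842  0.7840603 ] [[-0.8194940848607686, 0.34405636351509505, -0.4583172084953614], [-0.5730872387458972, -0.49103932822453333, 0.6560879475523098], [0.0006794592076244665, 0.8003159356538943, 0.5995781362538309]] [ 5.3160300
[... 171 characters left out ...]
259634748245], [0.0, 0.0, 1.0]] [ 0.34779625 -0.94758278  0.63447382] [[0.9858358087854069, 0.07241020327177604, -0.15127630541021136], [-0.16703674476093322, 0.5048558031799235, -0.8468880350407755], [0.015049385904226123, 0.8601612525902891, 0.5098000936898808]] [59.34563938 -0.86229885 -9.61667302]
wrist ['pixels', 'intrinsics', 'tool_from_camera'] [[291.4451109069764, 0.0, 255.88836020033503], [0.0, 291.4451109069764, 192.93802928462432], [0.0, 0.0, 1.0]] [ 0.2589902  -0.49153908  0.3728572 ] [[0.33934888321687035, 0.8963424337562149, 0.28532889252132465], [-0.9406601070463685, 0.3236663386194744, 0.10197384103865037], [-0.000947877088673514, -0.3030022156563322, 0.952989380232737]] None
```

View pics/scene0.png

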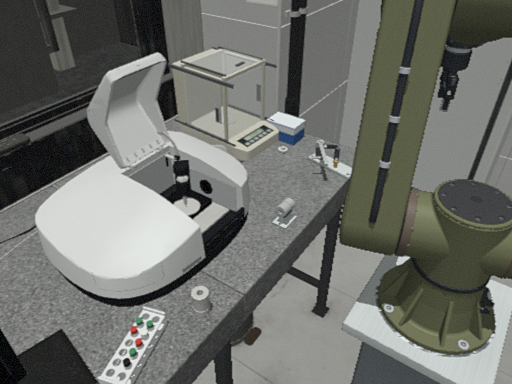

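View pics/side0.png

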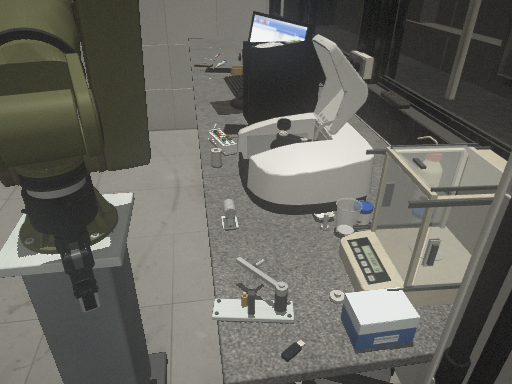

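The scene view shows the gauge at about (330,160), the spacer on its rest at (286,210) and the die body at (201,298). The side view shows the base plate from (215,308) to (294,310), the hinge at (281,286), the open bar's end at (239,260), the spacer at (230,210) and the stop post at (250,300).

```bash
python3 - <<'E'
from h import *
f,K,p,A=cam("side")
for n,u,v,z in[("baseL",215,299,.012),("baseR",294,301,.012),("baseLn",215,317,.012),("baseRn",294,320,.012),("hingetop",281,284,.078),("barend",239,260,.071),("spc top",229,201,.065),("spc bot near",230,222,.048),("rest",230,224,.006)]:
    print(n,unproj(K,p,A,u,v,z).round(3))
i=f["pixels"]
a=cv2.resize(i[185:335,195:315],None,fx=5,fy=4,interpolation=cv2.INTER_CUBIC); cv2.imwrite("pics/s1.png",a)
f,K,p,A=cam("scene"); print("scene spc",unproj(K,p,A,286,207,.048), unproj(K,p,A,320,142,.071),"balance/other near")
E
```

```text
baseL [ 0.369 -0.347  0.012]
baseR [ 0.534 -0.378  0.012]
baseLn [ 0.366 -0.396  0.012]
baseRn [ 0.522 -0.428  0.012]
hingetop [ 0.5   -0.391  0.078]
barend [ 0.428 -0.299  0.071]
spc top [ 0.433 -0.046  0.065]
spc bot near [ 0.427 -0.121  0.048]
rest [ 0.432 -0.072  0.006]
scene spc [ 0.43051823 -0.05780236  0.048     ] [ 0.50264279 -0.38954727  0.071     ] balance/other near
```

View pics/s1.png

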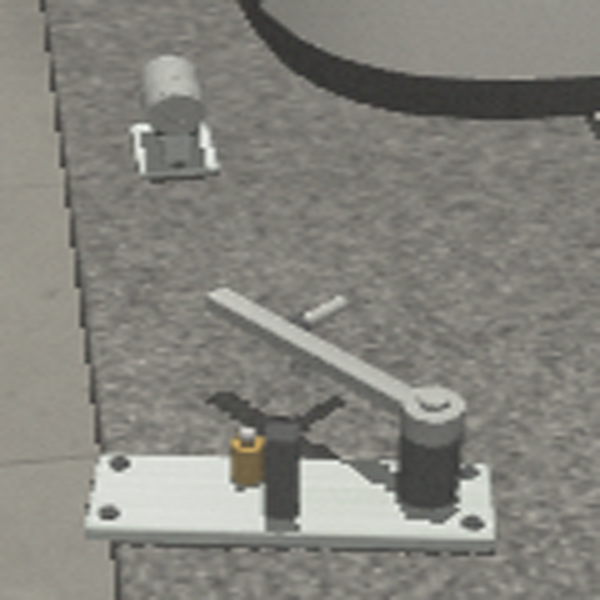

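Call:
carry_out:
  motion:
    - {"dp": [3.5, 5, 0], "spin": -6, "hand": 1}
    - {"dp": [3.5, 5, 0], "spin": -6, "hand": 1}
    - {"dp": [3.5, 5, 0], "spin": -6, "hand": 1}
    - {"dp": [3.5, 5, 0], "spin": -6, "hand": 1}
    - {"dp": [3.5, 5, 0], "spin": -6, "hand": 1}
    - {"dp": [3.5, 5, 0], "spin": 0, "hand": 1}
    - {"dp": [0, 0, 0], "spin": 0, "hand": 1}
    - {"dp": [0, 0, 0], "spin": 0, "hand": 1}
  newtons: 60

```text
clock: 1.25
eef_pos: [0.3968, -0.2173, 0.2093]
tcp_rot: [180.0, 0.0, -10.1]
ft_force: [0.8, -0.3, 0.4]
opening: 0.0003
grasp_force: 0.0
```

```bash
python3 - <<'E'
from h import *
f,K,p,A=cam("wrist"); cv2.imwrite("pics/w1.png",f["pixels"]); np.savez("w1.npz",K=K,p=p,A=A); print(p)
E
```

```text
[ 0.47235173 -0.23164668  0.37328755]
```

View pics/w1.png

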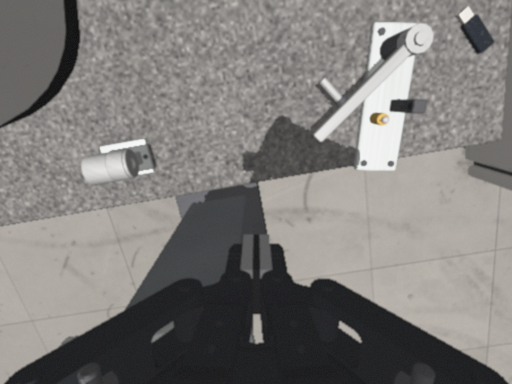

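```bash
python3 - <<'E'
from h import *
d=np.load("w1.npz");K,p,A=d["K"],d["p"],d["A"]
for n,u,v,z in[("hinge",420,39,.078),("tipL",316,137,.071),("tipR",323,140,.071),("pintip",322,82,.067),("c1",376,23,.012),("c2",358,169,.012),("c3",394,170,.012),("footA",101,148,.006),("footB",145,140,.006),("footC",153,171,.006),("spL",87,172,.048),("spR",127,164,.048),("spLtop",84,160,.055),("spLbot",88,185,.04),("spR",136,150,.048),("spRb",139,177,.048)]:
    print(n,unproj(K,p,A,u,v,z).round(4))
i=cv2.imread("pics/w1.png"); a=np.hstack([cv2.resize(i[130:200,70:170],None,fx=5,fy=5,interpolation=cv2.INTER_CUBIC)]); cv2.imwrite("pics/w1c.png",a)
E
```

```text
hinge [ 0.4984 -0.3881  0.078 ]
tipL [ 0.4261 -0.286   0.071 ]
tipR [ 0.4218 -0.2928  0.071 ]
pintip [ 0.4777 -0.2987  0.067 ]
c1 [ 0.5287 -0.3756  0.012 ]
c2 [ 0.3678 -0.3445  0.012 ]
c3 [ 0.3584 -0.3894  0.012 ]
footA [ 0.4501 -0.0294  0.006 ]
footB [ 0.45   -0.0869  0.006 ]
footC [ 0.4099 -0.0855  0.006 ]
spL [ 0.4292 -0.0275  0.048 ]
spR [ 0.4301 -0.0755  0.048 ]
spLtop [ 0.4437 -0.0334  0.055 ]
spLbot [ 0.4128 -0.0181  0.04  ]
spR [ 0.4437 -0.0903  0.048 ]
spRb [ 0.4131 -0.0844  0.048 ]
```

View pics/w1c.png

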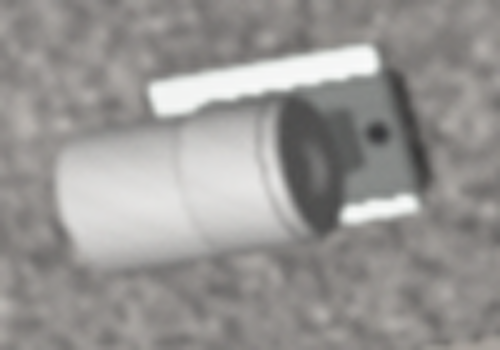

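The wrist view shows the hinge at (420,39), the bar tip at (320,138), the pin tip at (322,82), and the spacer from (87,172) to (133,163) with its near face bored. So the base yaw is about -11°, the bar is about 42° open, and the spacer axis runs along world y at x≈0.429.

Call:
carry_out:
  motion:
    - {"dp": [2, -1.9, 0], "spin": -10.7, "hand": 1}
    - {"dp": [2, -1.9, -1.7], "spin": -10.7, "hand": 1}
    - {"dp": [1.9, -1.8, -2], "spin": -10.7, "hand": 1}
    - {"dp": [0, 0, -4], "spin": -10.7, "hand": 1}
    - {"dp": [0, 0, -4], "spin": 0, "hand": 1}
    - {"dp": [0, 0, -4], "spin": 0, "hand": 1}
    - {"dp": [0, 0, 0], "spin": 0, "hand": 1}

```text
clock: 2.17
eef_pos: [0.4539, -0.2736, 0.0502]
tcp_rot: [179.9, 0.3, -53.1]
ft_force: [-0.0, 0.2, 0.6]
opening: 0.0001
grasp_force: 0.0
```

```bash
python3 - <<'E'
import numpy as np
h=np.array([.4984,-.388]);b=np.radians(-11.2);prev=None
for a,o in[(42,.035),(38,.024),(34,.022),(30,.022),(26,.022),(22,.022),(18,.022),(14,.022),(10,.022),(6,.022),(3,.022),(0,.021),(0,.017)]:
    y=b-np.radians(a);q=h+[-.117*np.cos(y)-o*np.sin(y),-.117*np.sin(y)+o*np.cos(y)]
    print(a,q.round(4),None if prev is None else ((q-prev)*100).round(2));prev=q
E
```

```text
42 [ 0.4563 -0.2733] None
38 [ 0.4401 -0.2837] [-1.62 -1.04]
34 [ 0.4316 -0.2895] [-0.85 -0.57]
30 [ 0.4249 -0.2944] [-0.67 -0.49]
26 [ 0.4185 -0.2997] [-0.64 -0.54]
22 [ 0.4125 -0.3055] [-0.6  -0.58]
18 [ 0.407  -0.3117] [-0.55 -0.62]
14 [ 0.4019 -0.3183] [-0.51 -0.66]
10 [ 0.3973 -0.3252] [-0.46 -0.69]
6 [ 0.3931 -0.3324] [-0.41 -0.72]
3 [ 0.3904 -0.338 ] [-0.28 -0.56]
0 [ 0.3877 -0.3447] [-0.27 -0.67]
0 [ 0.3869 -0.3486] [-0.08 -0.39]
```

Call:
carry_out:
  motion:
    - {"dp": [-1.4, -1.0, 0.2], "spin": 4, "hand": 1}
    - {"dp": [-0.85, -0.6, 0], "spin": 4, "hand": 1}
    - {"dp": [-0.7, -0.5, 0], "spin": 4, "hand": 1}
    - {"dp": [-0.65, -0.55, 0], "spin": 4, "hand": 1}
    - {"dp": [-0.6, -0.6, 0], "spin": 4, "hand": 1}
    - {"dp": [-0.55, -0.6, 0], "spin": 4, "hand": 1}
    - {"dp": [-0.5, -0.65, 0], "spin": 4, "hand": 1}
    - {"dp": [-0.45, -0.7, 0], "spin": 4, "hand": 1}

```text
clock: 3.18
eef_pos: [0.3989, -0.3268, 0.0566]
tcp_rot: [179.9, -0.1, -20.9]
ft_force: [0.4, -0.5, -0.4]
opening: 0.0002
grasp_force: 0.0
```

Call:
carry_out:
  motion:
    - {"dp": [-0.4, -0.7, 0], "spin": 4, "hand": 1}
    - {"dp": [-0.3, -0.5, 0], "spin": 3, "hand": 1}
    - {"dp": [-0.1, -0.4, 0], "spin": 3, "hand": 1}
    - {"dp": [0, -0.2, 0], "spin": 0, "hand": 1}

```text
clock: 3.68
eef_pos: [0.391, -0.3445, 0.0562]
tcp_rot: [179.9, -0.1, -11.0]
ft_force: [-0.2, 0.1, 0.1]
opening: -0.0005
grasp_force: 0.0
```

Call:
carry_out:
  motion:
    - {"dp": [0, -0.2, -0.5], "spin": 0, "hand": 1}
    - {"dp": [0, -0.2, 0], "spin": 0, "hand": 1}
    - {"dp": [0, -0.1, 0], "spin": 0, "hand": 1}

```text
clock: 4.05
eef_pos: [0.391, -0.3484, 0.0494]
tcp_rot: [-180.0, 0.0, -10.9]
ft_force: [0.1, -0.2, 0.2]
opening: -0.0001
grasp_force: 0.0
```

```bash
python3 - <<'E'
from h import *
f,K,p,A=cam("wrist"); cv2.imwrite("pics/w2.png",f["pixels"])
f,K,p,A=cam("side"); a=cv2.resize(f["pixels"][220:340,195:315],None,fx=4,fy=4,interpolation=cv2.INTER_CUBIC)
w=cv2.imread("pics/w2.png")[0:260,190:512]
b=cv2.resize(w,(594,480)); cv2.imwrite("pics/m2.png",np.hstack([a[:, :480][:, ::1],b])[:, :1074]); m=cv2.imread("pics/m2.png"); cv2.imwrite("pics/m2.png",cv2.resize(m,(800,int(800*480/m.shape[1]))))
E
```

```text
(no output)
```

View pics/m2.png

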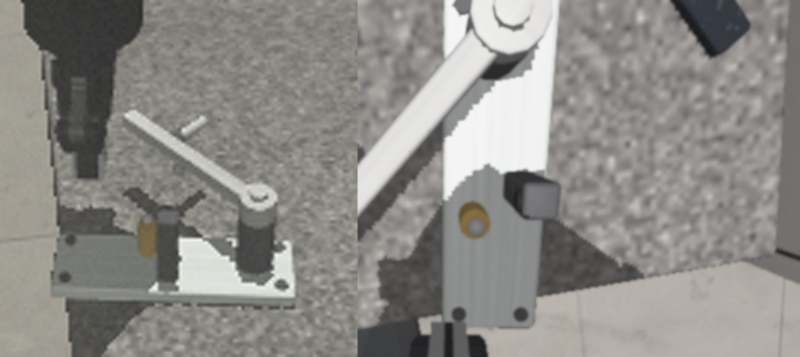

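```bash
python3 - <<'E'
from h import *
f,K,p,A=cam("side"); print("tcp proj side",proj(K,p,A,env.observe()["eef_pos"]))
f,K,p,A=cam("wrist"); i=f["pixels"]; print("tcp wrist",proj(K,p,A,env.observe()["eef_pos"]), p, env.observe()["joints"])
d=np.load("w1.npz"); print(proj(d["K"],d["p"],d["A"],[.3968,-.2173,.2093]))
s=322/594*1074/800
# points in combined view -> wrist px
for n,u,v,z in[("hinge",514,8,.078),("bar far L",360,170,.071),("bar far R",360,208,.071),("post",530,195,.068)]:
    U=190+(u-357.5)*s; V=v*s*260/480/(322/594); print(n,U,V,unproj(K,p,A,U,V,z).round(4))
E
```

```text
tcp proj side [224.71755904 285.31375833]
tcp wrist [254.46551001 231.16388122] [ 0.46625845 -0.36369143  0.21337282] [-4.56974070e+01  2.49305241e+01  9.99992098e+01  8.47975169e-04
  5.50722623e+01  5.52349393e+01]
[254.50490446 231.16220077]
hinge 303.8932702020202 5.8175 [ 0.4983 -0.3897  0.078 ]
bar far L 191.81938131313132 123.62187499999999 [ 0.4616 -0.3317  0.071 ]
bar far R 191.81938131313132 151.255 [ 0.4488 -0.3283  0.071 ]
post 315.5373106060606 141.80156250000002 [ 0.4414 -0.389   0.068 ]
```

The bar stayed at 42° open (tip at crop (128,113)). The fingers went over it: their visible tips sit about 1 cm above the nominal TCP. I'll repeat the push lower down.

Call:
carry_out:
  motion:
    - {"dp": [0, 0.5, 6], "spin": 0, "hand": 1}
    - {"dp": [1.6, 1.8, 0], "spin": -10.5, "hand": 1}
    - {"dp": [1.6, 1.8, 0], "spin": -10.5, "hand": 1}
    - {"dp": [1.7, 1.8, 0], "spin": -10.5, "hand": 1}
    - {"dp": [1.7, 1.8, 0], "spin": -10.5, "hand": 1}
    - {"dp": [0, 0, -3.5], "spin": 0, "hand": 1}
    - {"dp": [0, 0, -3.7], "spin": 0, "hand": 1}
    - {"dp": [0, 0, 0], "spin": 0, "hand": 1}

```text
clock: 5.25
eef_pos: [0.4558, -0.2703, 0.0355]
tcp_rot: [179.9, 0.2, -52.9]
ft_force: [0.4, -0.9, 0.1]
opening: -0.0001
grasp_force: 0.0
```

Call:
carry_out:
  motion:
    - {"dp": [-1.4, -1.0, 0], "spin": 4, "hand": 1}
    - {"dp": [-0.85, -0.6, 0], "spin": 4, "hand": 1}
    - {"dp": [-0.7, -0.5, 0], "spin": 4, "hand": 1}
    - {"dp": [0, 0, 0], "spin": 0, "hand": 1}

```text
clock: 5.75
eef_pos: [0.4278, -0.293, 0.039]
tcp_rot: [-180.0, -0.1, -41.0]
ft_force: [-0.0, -0.4, 0.8]
opening: -0.0002
grasp_force: 0.0
```

```bash
python3 - <<'E'
from h import *
f,K,p,A=cam("wrist"); i=f["pixels"]
f,K,p,A=cam("side"); a=cv2.resize(f["pixels"][220:340,195:315],(480,480),interpolation=cv2.INTER_CUBIC)
cv2.imwrite("pics/m3.png",np.hstack([cv2.resize(a,(384,384)),i[:,96:]]))
E
```

```text
(no output)
```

View pics/m3.png

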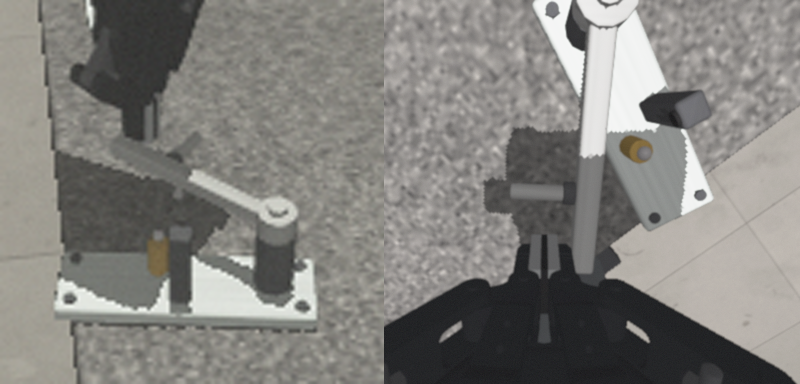

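The bar is now being pushed: in the wrist view it lies against the right side of the fingers, and the pin is at (490,193). Next I push it the rest of the way.

Call:
carry_out:
  motion:
    - {"dp": [-0.7, -0.6, 0], "spin": 4, "hand": 1}
    - {"dp": [-0.6, -0.6, 0], "spin": 4, "hand": 1}
    - {"dp": [-0.55, -0.6, 0], "spin": 4, "hand": 1}
    - {"dp": [-0.5, -0.65, 0], "spin": 4, "hand": 1}
    - {"dp": [-0.45, -0.7, 0], "spin": 4, "hand": 1}
    - {"dp": [-0.45, -0.7, 0], "spin": 4, "hand": 1}
    - {"dp": [-0.3, -0.6, 0], "spin": 3, "hand": 1}
    - {"dp": [0, 0, 0], "spin": 3, "hand": 1}

```text
clock: 6.85
eef_pos: [0.3923, -0.337, 0.0379]
tcp_rot: [180.0, -0.0, -10.9]
ft_force: [1.2, 1.0, 0.5]
opening: 0.0002
grasp_force: 0.0
```

Call:
carry_out:
  motion:
    - {"dp": [-0.1, -0.4, 0], "spin": 0, "hand": 1}
    - {"dp": [0, -0.2, 0], "spin": 0, "hand": 1}
    - {"dp": [0, 0, 0], "spin": 0, "hand": 1}

```text
clock: 7.22
eef_pos: [0.391, -0.3429, 0.0375]
tcp_rot: [180.0, -0.0, -11.0]
ft_force: [0.5, -0.6, -1.5]
opening: -0.0003
grasp_force: 0.0
```

Call:
carry_out:
  motion:
    - {"dp": [0, -0.2, 0], "spin": 0, "hand": 1}
    - {"dp": [0, -0.2, 0], "spin": 0, "hand": 1}
    - {"dp": [0, 0, 0], "spin": 0, "hand": 1}

```text
clock: 7.6
eef_pos: [0.391, -0.3469, 0.0374]
tcp_rot: [180.0, -0.0, -10.9]
ft_force: [-0.1, 0.0, -1.3]
opening: 0.0004
grasp_force: 0.0
```

Call:
carry_out:
  motion:
    - {"dp": [0, -0.2, 0], "spin": 0, "hand": 1}
    - {"dp": [0, -0.1, 0], "spin": 0, "hand": 1}
    - {"dp": [0, 0, 0], "spin": 0, "hand": 1}

```text
clock: 7.98
eef_pos: [0.3907, -0.3481, 0.0371]
tcp_rot: [-179.8, 0.1, -10.9]
ft_force: [-1.1, 11.6, 6.1]
opening: -0.0001
grasp_force: 6.6
```

The force of 11.6 N shows the bar is on its stop. I back off, then look at the near face of the spacer and the pin from close by.

Call:
carry_out:
  motion:
    - {"dp": [0.2, 1, 0], "spin": 0, "hand": 1}
    - {"dp": [0, 2, 1], "spin": 0, "hand": 1}
    - {"dp": [-0.5, 3.5, 1], "spin": 0, "hand": 0}
    - {"dp": [-1, 4, 0], "spin": 0, "hand": 0}
    - {"dp": [-1.1, 4, 0], "spin": 0, "hand": 0}
    - {"dp": [-1.1, 2.8, 0], "spin": 0, "hand": 0}
    - {"dp": [0, 0, 0], "spin": 0, "hand": 0}

```text
clock: 8.85
eef_pos: [0.3556, -0.1755, 0.0576]
tcp_rot: [180.0, -0.0, -10.8]
ft_force: [0.6, -1.0, 0.2]
opening: 0.0852
grasp_force: 0.0
```

```bash
python3 - <<'E'
from h import *
f,K,p,A=cam("wrist"); i=f["pixels"]; np.savez("w4.npz",K=K,p=p,A=A); cv2.imwrite("pics/w4.png",i)
u,v=proj(K,p,A,[.43,-.07,.05]).astype(int); print(u,v,p); 
c=lambda im,u,v,r:cv2.resize(im[max(0,v-r):v+r,max(0,u-r):u+r],(400,400),interpolation=cv2.INTER_CUBIC)
a=c(i,max(u,50),max(v,50),50); b=cv2.resize(i[0:200,256:456],(400,400))
f,K,p,A=cam("scene"); q=proj(K,p,A,[.43,-.057,.05]).astype(int); a2=c(f["pixels"],q[0],q[1],18)
b2=cv2.resize(i[:,0:512],(400,300))
cv2.imwrite("pics/m4.png",np.vstack([np.hstack([a,a2])]));cv2.imwrite("pics/m4b.png",i)
print(q)
E
```

```text
53 142 [ 0.43085114 -0.19075393  0.22155924]
[286 206]
```

View pics/m4.png

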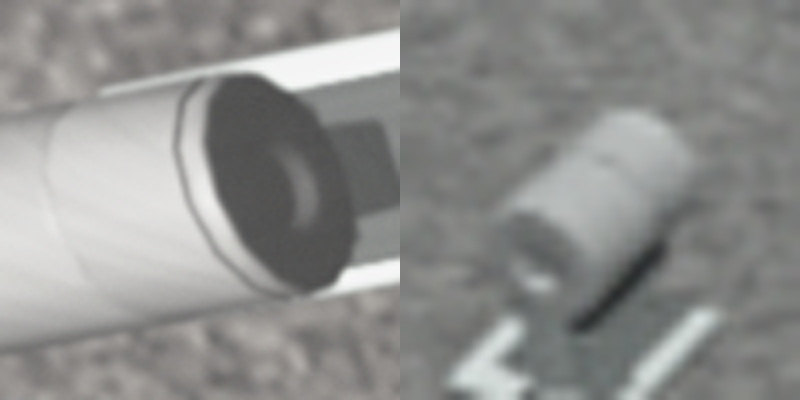

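```bash
python3 - <<'E'
from h import *
i=cv2.cvtColor(cv2.imread("pics/w4.png"),cv2.COLOR_BGR2GRAY)
d=np.load("w4.npz");K,p,A=d["K"],d["p"],d["A"]
t=np.arange(0,360,45)
def circ(y,r): return np.array([proj(K,p,A,[.43+r*np.cos(np.radians(a)),y,.048+r*np.sin(np.radians(a))]) for a in t]).round(0).astype(int).tolist()
print("face",circ(-.0825,.017));print("mouth",circ(-.0825,.0065));print("floor4",circ(-.0785,.0065))
print("cols",50,95);print(i[118:172:2,48:96:2])
for n in("scene",):
    f,K,p,A=cam(n); g=cv2.cvtColor(f["pixels"],cv2.COLOR_BGR2GRAY); print("mouth",circ(-.0325,.0065),"fl",circ(-.0365,.0065),"face",circ(-.0325,.017)); print(g[200:222,270:292])
E
```

```text
face [[65, 109], [54, 119], [57, 142], [71, 162], [86, 166], [94, 154], [91, 135], [80, 116]]
mouth [[72, 127], [68, 131], [69, 140], [74, 147], [80, 149], [83, 145], [82, 137], [77, 130]]
floor4 [[65, 128], [61, 132], [62, 141], [68, 148], [73, 150], [77, 146], [76, 138], [71, 131]]
cols 50 95
[[128 182 182 142  87  83  82  81  82  79  82  81  82  80  82  90 110 134
  140 141 141 138 139 140]
 [140 191 183 137  86  84  84  81  82  80  81  83  82  83  81  81  88 120
  139 138 139 138 138 139]
 [158 194 188 132  85  83  84  82  82  85  83  83  85  82  85  81  83 100
  129 128 122 120 115 111]
 [167 202 192 126  87  83  84  83  82  83  82  84  83  85  87  84  84  84
   96 102  99  95  95  96]
 [182 210 199 118  87  85  84  82  83  82  81  83  85  83  84  82  84  80
   85  96  97  97  93  96]
 [195 216 204 123  85  85  82  82  81  81  84  87  92  93  89  85  83  83
   81  92  98  97  97  94]
 [189 219 215 146  85  83  82  82  82  81  83  87  95  99  99  94  86  84
   84  85  94  99  95  96]
 [174 220 220 172  91  84  84  84  81  83  84  84  90 105 111 106  91  83
   82  83  93  97  97  
[... 3575 characters left out ...]
5 134 122 118 120 107  77  46
   69 101 104 110]
 [131 131 127 127 128 126 125 110 104 105 112 113 115 112 108  76  53  75
   99 106 101 105]
 [124 123 125 124 119 114 127 149 141 113 109 112 115  95  66  48  76 102
  106 105 110 112]
 [118 118 122 117 113 116 150 202 192 133 111 117 112  75  56  76 100 107
  108 113 113 112]
 [119 115 111 112 120 151 200 216 176 118 115 119 118 104 112 111 109 110
  113 110 113 137]
 [125 120 116 120 150 199 211 174 121 110 114 116 121 106 104 111 107 110
  111 114 135 192]
 [128 120 121 152 200 214 188 133 110 109 115 116 119 112 108 110 113 116
  109 137 193 213]
 [128 118 143 200 217 214 210 183 149 133 113 117 119 112 105 113 114 108
  123 186 213 193]]
```

Near mouth (the crescent at crop (300,190)): the crescent is as wide as a 4 mm step would show, so the near end is the dimple and the deep hole faces +y. Joint 6 can't turn a single grasp far enough, so I'll turn the spacer, set it on the worktop, and regrasp it from the other side.

Call:
carry_out:
  motion:
    - {"dp": [0, 0, 3.5], "spin": 10, "hand": 0}
    - {"dp": [0.4, 0.8, 3.5], "spin": 10, "hand": 0}
    - {"dp": [1, 2, 0], "spin": 10, "hand": 0}
    - {"dp": [2, 3, 0], "spin": 10, "hand": 0}
    - {"dp": [2, 3, 0], "spin": 10, "hand": 0}
    - {"dp": [2, 3, 0], "spin": 10, "hand": 0}
    - {"dp": [0, 0, 0], "spin": 10, "hand": 0}
    - {"dp": [0, 0, 0], "spin": 10, "hand": 0}

```text
clock: 10.0
eef_pos: [0.4305, -0.059, 0.1272]
tcp_rot: [-180.0, 0.0, 69.4]
ft_force: [-0.2, -0.1, 0.2]
opening: 0.0857
grasp_force: 0.0
```

Call:
carry_out:
  motion:
    - {"dp": [0, 0, 0], "spin": 10.4, "hand": 0}
    - {"dp": [0, 0, 0], "spin": 10.4, "hand": 0}
    - {"dp": [0, 0, 0], "spin": 0, "hand": 0}

```text
clock: 10.38
eef_pos: [0.4303, -0.0593, 0.1273]
tcp_rot: [-180.0, 0.0, 89.8]
ft_force: [0.3, -0.5, 0.3]
opening: 0.0854
grasp_force: 0.0
```

```bash
python3 - <<'E'
from h import *
s=env.observe(); print(s["joints"].round(1))
f,K,p,A=cam("wrist"); i=f["pixels"]; np.savez("w5.npz",K=K,p=p,A=A)
t=np.arange(0,360,30)
for X in([.43,-.0325,.065],[.43,-.0825,.065],[.447,-.0575,.048],[.413,-.0575,.048],[.43,-.0325,.031]): print(X,proj(K,p,A,X).round(0))
f,K,p,A=cam("side")
for n,u,v,z in[("base?",337,296,.016),("small",325,217,.02),("beaker",345,232,0),("die",216,165,0)]: print(n,unproj(K,p,A,u,v,z).round(3))
s2=f["pixels"][130:290,200:400]; cv2.imwrite("pics/m5.png",np.hstack([i[:, :],cv2.resize(s2,(288,230)).copy() if 0 else np.vstack([cv2.resize(s2,(288,230)),np.zeros((154,288,3),np.uint8)])]))
E
```

```text
[-12.7   7.8 110.4  -0.   61.8 -12.4]
[0.43, -0.0325, 0.065] [257. 167.]
[0.43, -0.0825, 0.065] [257. 225.]
[0.447, -0.0575, 0.048] [276. 190.]
[0.413, -0.0575, 0.048] [237. 190.]
[0.43, -0.0325, 0.031] [256. 158.]
base? [ 0.628 -0.382  0.016]
small [ 0.695 -0.097  0.02 ]
beaker [ 0.737 -0.146  0.   ]
die [0.422 0.303 0.   ]
```

View pics/m5.png

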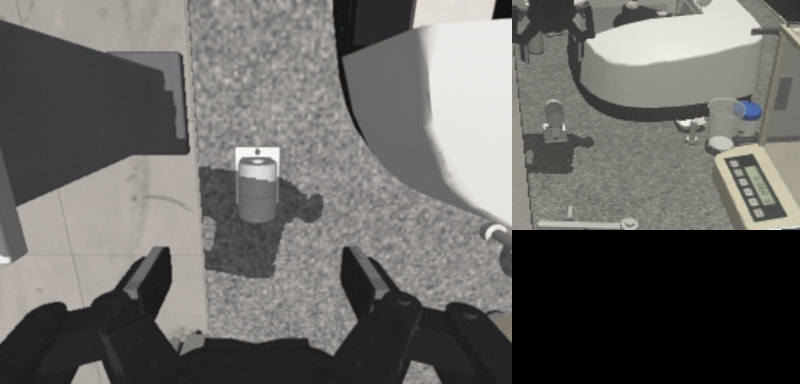

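The spacer lies at (258,190) in the wrist view, centred between the open fingers, and the bored far mouth is visible at (257,160). In the side inset the bar is shut (540–640, 222). Now I grasp the spacer.

Call:
carry_out:
  motion:
    - {"dp": [0, 0.4, -4], "spin": 0, "hand": 0}
    - {"dp": [0, 0, -3.5], "spin": 0, "hand": 0}
    - {"dp": [0, 0, -2.3], "spin": 0, "hand": 0}
    - {"dp": [0, 0, -0.5], "spin": 0, "hand": 0}
    - {"dp": [0, 0, 0], "spin": 0, "hand": 0}
    - {"dp": [0, 0, 0], "spin": 0, "hand": 1}
    - {"dp": [0, 0, 0], "spin": 0, "hand": 1}
    - {"dp": [0, 0, 0], "spin": 0, "hand": 1}
  newtons: 40

```text
clock: 11.48
eef_pos: [0.4308, -0.0549, 0.025]
tcp_rot: [179.9, 0.0, 89.9]
ft_force: [16.0, -0.4, 18.2]
opening: 0.0323
grasp_force: 24.0
```

Call:
carry_out:
  motion:
    - {"dp": [0, 0, 0], "spin": 0, "hand": 1}
    - {"dp": [0, 0, 0], "spin": 0, "hand": 1}
    - {"dp": [0, 0, 0], "spin": 0, "hand": 1}
    - {"dp": [0, 0, 0], "spin": 0, "hand": 1}

```text
clock: 11.98
eef_pos: [0.4312, -0.055, 0.0253]
tcp_rot: [179.8, 0.0, 89.9]
ft_force: [5.2, -0.7, 6.8]
opening: 0.0315
grasp_force: 39.8
```

The pads sit a little high: the opening is 31.5 mm, and the spacer is pushing up on them. I open, go 1 cm lower, and grip again.

Call:
carry_out:
  motion:
    - {"dp": [0, 0, 0], "spin": 0, "hand": 0}
    - {"dp": [0, 0, 0], "spin": 0, "hand": 0}
    - {"dp": [0, 0, -0.6], "spin": 0, "hand": 0}
    - {"dp": [0, 0, -0.5], "spin": 0, "hand": 0}
    - {"dp": [0, 0, 0], "spin": 0, "hand": 1}
    - {"dp": [0, 0, 0], "spin": 0, "hand": 1}
    - {"dp": [0, 0, 0], "spin": 0, "hand": 1}
    - {"dp": [0, 0, 0], "spin": 0, "hand": 1}

```text
clock: 12.98
eef_pos: [0.4312, -0.055, 0.0141]
tcp_rot: [179.8, 0.0, 89.9]
ft_force: [6.4, -0.6, 2.2]
opening: 0.0325
grasp_force: 39.9
```

Call:
carry_out:
  motion:
    - {"dp": [0, 0, 0], "spin": 0, "hand": 1}
    - {"dp": [0, 0, 0], "spin": 0, "hand": 1}

```text
clock: 13.22
eef_pos: [0.4312, -0.055, 0.0141]
tcp_rot: [179.8, 0.0, 89.9]
ft_force: [6.1, -0.2, 1.7]
opening: 0.0322
grasp_force: 39.9
```

Call:
carry_out:
  motion:
    - {"dp": [0, 0, 1], "spin": 0, "hand": 1}
    - {"dp": [0, 0, 3], "spin": 0, "hand": 1}
    - {"dp": [0, 0, 3], "spin": 0, "hand": 1}
    - {"dp": [0, -1, 0], "spin": 10, "hand": 1}
    - {"dp": [0, -3, 0], "spin": 10, "hand": 1}
    - {"dp": [0.2, -3, 0], "spin": 10, "hand": 1}
    - {"dp": [0.3, -3, 0], "spin": 10, "hand": 1}
    - {"dp": [0.5, -3, 0], "spin": 10, "hand": 1}

```text
clock: 14.22
eef_pos: [0.4395, -0.1856, 0.0837]
tcp_rot: [-180.0, -0.0, 140.2]
ft_force: [0.3, -0.4, -1.5]
opening: 0.0322
grasp_force: 40.2
```

Call:
carry_out:
  motion:
    - {"dp": [0, -0.5, -2], "spin": 10, "hand": 1}
    - {"dp": [0, 0, -2], "spin": 10, "hand": 1}
    - {"dp": [0, 0, -1], "spin": 10, "hand": 1}
    - {"dp": [0, 0, -1], "spin": 10, "hand": 1}
    - {"dp": [0, 0, 0], "spin": 0, "hand": 1}
    - {"dp": [0, 0, -1], "spin": 0, "hand": 1}
    - {"dp": [0, 0, 0], "spin": 0, "hand": 1}

```text
clock: 15.1
eef_pos: [0.4396, -0.1895, 0.0129]
tcp_rot: [180.0, -0.1, 179.7]
ft_force: [-0.4, -0.0, -2.0]
opening: 0.0322
grasp_force: 40.1
```

Call:
carry_out:
  motion:
    - {"dp": [0, 0, -1.5], "spin": 0, "hand": 1}
    - {"dp": [0, 0, -0.8], "spin": 0, "hand": 1}
    - {"dp": [0, 0, -0.3], "spin": 0, "hand": 1}
    - {"dp": [0, 0, 0], "spin": 0, "hand": 1}

```text
clock: 15.6
eef_pos: [0.4399, -0.1897, -0.0128]
tcp_rot: [180.0, -0.0, 179.9]
ft_force: [-0.3, 0.5, -2.4]
opening: 0.0319
grasp_force: 40.1
```

Call:
carry_out:
  motion:
    - {"dp": [0, 0, -0.1], "spin": 0, "hand": 1}
    - {"dp": [0, 0, -0.1], "spin": 0, "hand": 1}
    - {"dp": [0, 0, 0], "spin": 0, "hand": 1}

```text
clock: 15.98
eef_pos: [0.44, -0.1898, -0.0145]
tcp_rot: [-180.0, 0.0, 179.9]
ft_force: [0.2, 0.3, -2.2]
opening: 0.0322
grasp_force: 40.1
```

Call:
carry_out:
  motion:
    - {"dp": [0, 0, -0.1], "spin": 0, "hand": 1}
    - {"dp": [0, 0, -0.1], "spin": 0, "hand": 1}
    - {"dp": [0, 0, 0], "spin": 0, "hand": 1}

```text
clock: 16.35
eef_pos: [0.4399, -0.1898, -0.0166]
tcp_rot: [-180.0, -0.0, 179.9]
ft_force: [0.0, -0.4, -1.8]
opening: 0.0322
grasp_force: 40.2
```

Call:
carry_out:
  motion:
    - {"dp": [0, 0, -0.1], "spin": 0, "hand": 1}
    - {"dp": [0, 0, 0], "spin": 0, "hand": 1}

```text
clock: 16.6
eef_pos: [0.4399, -0.1898, -0.017]
tcp_rot: [-180.0, -0.0, 179.9]
ft_force: [-6.7, 1.7, 11.1]
opening: 0.0317
grasp_force: 41.7
```

The spacer has touched the worktop at the predicted height. I release it, turn the tool half a turn round it, and grip again.

Call:
carry_out:
  motion:
    - {"dp": [0, 0, 0.05], "spin": 0, "hand": 1}
    - {"dp": [0, 0, 0], "spin": 0, "hand": 0.5}
    - {"dp": [0, 0, 0.3], "spin": 0, "hand": 0}
    - {"dp": [0, 0, 0.2], "spin": 0, "hand": 0}
    - {"dp": [0, 0, 0], "spin": -10.6, "hand": 0}
    - {"dp": [0, 0, 0], "spin": -10.6, "hand": 0}
    - {"dp": [0, 0, 0], "spin": -10.6, "hand": 0}
    - {"dp": [0, 0, 0], "spin": -10.6, "hand": 0}

```text
clock: 17.6
eef_pos: [0.44, -0.1898, -0.012]
tcp_rot: [180.0, 0.0, 137.1]
ft_force: [0.5, 0.1, 0.1]
opening: 0.0852
grasp_force: 0.0
```

Call:
carry_out:
  motion:
    - {"dp": [0, 0, 0], "spin": -10.6, "hand": 0}
    - {"dp": [0, 0, 0], "spin": -10.6, "hand": 0}
    - {"dp": [0, 0, 0], "spin": -10.6, "hand": 0}
    - {"dp": [0, 0, 0], "spin": -10.6, "hand": 0}
    - {"dp": [0, 0, 0], "spin": -10.6, "hand": 0}
    - {"dp": [0, 0, 0], "spin": -10.6, "hand": 0}
    - {"dp": [0, 0, 0], "spin": -10.6, "hand": 0}
    - {"dp": [0, 0, 0], "spin": -10.6, "hand": 0}

```text
clock: 18.6
eef_pos: [0.44, -0.1898, -0.012]
tcp_rot: [180.0, -0.0, 52.3]
ft_force: [-0.1, 0.5, 0.3]
opening: 0.0855
grasp_force: 0.0
```

Call:
carry_out:
  motion:
    - {"dp": [0, 0, 0], "spin": -10.6, "hand": 0}
    - {"dp": [0, 0, 0], "spin": -10.6, "hand": 0}
    - {"dp": [0, 0, 0], "spin": -10.6, "hand": 0}
    - {"dp": [0, 0, 0], "spin": -10.6, "hand": 0}
    - {"dp": [0, 0, 0], "spin": -10.3, "hand": 0}
    - {"dp": [0, 0, 0], "spin": 0, "hand": 0}

```text
clock: 19.35
eef_pos: [0.44, -0.1898, -0.012]
tcp_rot: [180.0, -0.0, 0.0]
ft_force: [0.1, 0.3, 0.7]
opening: 0.0853
grasp_force: 0.0
```

```bash
python3 - <<'E'
from h import *
s=env.observe(); print(s["eef_pos"],s["tcp_rot"],s["joints"].round(1),s["ft_force"].round(1))
f,K,p,A=cam("side"); i=f["pixels"]; w=cam("wrist")[0]["pixels"]
u,v=proj(K,p,A,[.44,-.25,.04]).astype(int); print(u,v)
cv2.imwrite("pics/m6.png",np.hstack([cv2.resize(i[v-60:v+60,u-60:u+60],(384,384),interpolation=cv2.INTER_CUBIC),w[:,50:466]]))
E
```

```text
[ 0.44001596 -0.1897916  -0.01199128] [ 1.79994442e+02 -1.15102777e-02  3.32112498e-02] [-27.7  26.7 108.4   0.   45.   62.3] [0.1 0.3 0.7]
241 255
```

View pics/m6.png

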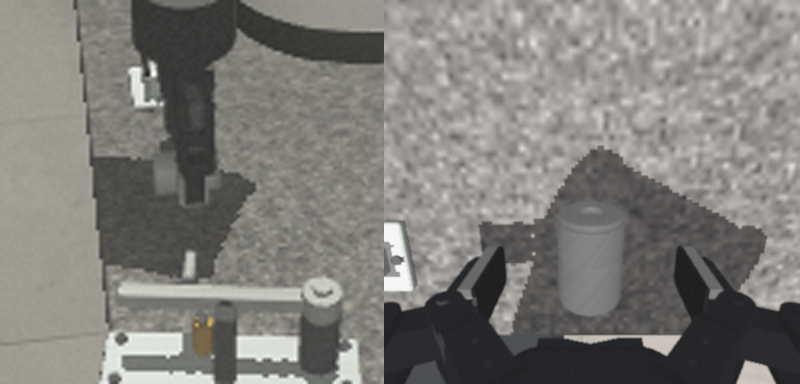

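The spacer lies squarely between the fingers at (590,260), with the dimple end facing +x at (590,211). The side view shows the bar shut and the pin tip at (190,252). I grip it, lift it, and measure the pin from above.

Call:
carry_out:
  motion:
    - {"dp": [0, 0, -0.4], "spin": 0, "hand": 0}
    - {"dp": [0, 0, 0], "spin": 0, "hand": 1}
    - {"dp": [0, 0, 0], "spin": 0, "hand": 1}
    - {"dp": [0, 0, 0], "spin": 0, "hand": 1}
    - {"dp": [0, 0, 0], "spin": 0, "hand": 1}
    - {"dp": [0, 0, 0], "spin": 0, "hand": 1}
    - {"dp": [0, 0, 1], "spin": 0, "hand": 1}
    - {"dp": [0, 0, 3], "spin": 0, "hand": 1}

```text
clock: 20.45
eef_pos: [0.439, -0.1893, 0.0236]
tcp_rot: [-179.9, 0.2, -0.0]
ft_force: [-0.5, -0.1, -1.6]
opening: 0.0323
grasp_force: 40.1
```

Call:
carry_out:
  motion:
    - {"dp": [0, 0, 4], "spin": 0, "hand": 1}
    - {"dp": [0, -2, 4], "spin": 0, "hand": 1}
    - {"dp": [0, -3, 4], "spin": 0, "hand": 1}
    - {"dp": [0, 0, 3], "spin": 0, "hand": 1}
    - {"dp": [0, 0, 0], "spin": 0, "hand": 1}
    - {"dp": [0, 0, 0], "spin": 0, "hand": 1}

```text
clock: 21.2
eef_pos: [0.4394, -0.2392, 0.1727]
tcp_rot: [-179.9, 0.1, -0.0]
ft_force: [-0.3, 1.4, -2.6]
opening: 0.032
grasp_force: 40.4
```

```bash
cat > fit.py <<'E'
from h import *
from scipy.optimize import differential_evolution as DE
V=[]
for n in("wrist","side"):
    f,K,p,A=cam(n); cv2.imwrite(f"pics/f_{n}.png",f["pixels"]); V.append((cv2.cvtColor(f["pixels"],cv2.COLOR_BGR2GRAY).astype(float),K,p,A,n))
def poly(x,y,yaw,P): return [[x+a*np.cos(yaw)-b*np.sin(yaw),y+a*np.sin(yaw)+b*np.cos(yaw),z] for a,b,z in P]
def samp(V,pts):
    g,K,p,A,_=V; q=np.array([proj(K,p,A,X) for X in pts],np.float32); return cv2.remap(g.astype(np.float32),q[:,:1],q[:,1:],cv2.INTER_LINEAR).ravel()
t=np.linspace(.1,.9,12)
E_=[]   # edge pairs (in, out): bar top edges, pin sides, pin tip
d=.0025
for s in t:
    a=-.1+.085*s-.0
    E_+=[((-.125+.105*s,-6e-3+d,.071),(-.125+.105*s,-6e-3-d,.071)),((-.125+.105*s,6e-3-d,.071),(-.125+.105*s,6e-3+d,.071))]
    b=.013+.024*s
    E_+=[((-.085+.004-d,b,.065),(-.085+.004+d,b,.065)),((-.085-.004+d,b,.065),(-.085-.004-d,b,.065))]
for s in(-.002,0,.002):
    E_+=[((-.085+s,.038-d,.065),(-.085+s,.038+d,.065))]*2
    E_+=[((-.128+d,s,.071),(-.128-d,s,.071))]*2
I=[e[0] for e in E_];O=[e[1] for e in E_]
def cost(q,vs):
    c=0
    for v in vs:
        w=samp(v,poly(*q,I))-samp(v,poly(*q,O)); c-=np.clip(w,-60,60).mean()
    return c
for vs in([V[0]],[V[1]],V):
    r=DE(cost,[(.485,.512),(-.402,-.376),(np.radians(-14),np.radians(-8))],args=(vs,),seed=1,popsize=12,maxiter=40)
    x,y,w=r.x; print([v[4] for v in vs],r.fun.round(1),r.x[:2].round(4),np.degrees(w).round(2),"pin tip",np.round(poly(x,y,w,[(-.085,.038,.065)]),4))
E
python3 fit.py
```

```text
['wrist'] -38.7 [ 0.4941 -0.3862] -11.23 pin tip [[ 0.4181 -0.3324  0.065 ]]
['side'] -44.6 [ 0.5006 -0.3913] -11.76 pin tip [[ 0.4251 -0.3368  0.065 ]]
['wrist', 'side'] -67.9 [ 0.5021 -0.3924] -12.57 pin tip [[ 0.4274 -0.3369  0.065 ]]
```

```bash
cat >> fit.py <<'E'
print("pin only")
w=np.radians(-11.2)
for v in V:
    g=[]
    for x in np.arange(.410,.434,.001):
        for y in np.arange(-.345,-.324,.001):
            ins=[(a,b,.065) for a in(-.002,0,.002) for b in(-.002,-.008,-.014,-.02)]
            out=[(a,b,.065) for a in(-.007,.007) for b in(-.002,-.008,-.014,-.02)]+[(a,.003,.065) for a in(-.002,0,.002)]
            g.append((samp(v,poly(x,y,w,ins)).mean()-samp(v,poly(x,y,w,out)).mean(),round(x,4),round(y,4)))
    g.sort(reverse=True); print(v[4],g[:5])
v=V[0]; u0=proj(*v[1:4],[.421,-.334,.065]).astype(int); print(u0, proj(*v[1:4],[.4181,-.3324,.065])); print(v[0][u0[1]-22:u0[1]+22:2,u0[0]-24:u0[0]+36:2].astype(int))
E
python3 fit.py | sed -n '/pin only/,$p'
```

```text
pin only
wrist [(np.float32(65.59691), np.float64(0.418), np.float64(-0.326)), (np.float32(64.92604), np.float64(0.417), np.float64(-0.326)), (np.float32(63.7538), np.float64(0.418), np.float64(-0.327)), (np.float32(63.3087), np.float64(0.416), np.float64(-0.332)), (np.float32(63.068085), np.float64(0.419), np.float64(-0.326))]
side [(np.float32(36.747154), np.float64(0.425), np.float64(-0.334)), (np.float32(35.32219), np.float64(0.422), np.float64(-0.345)), (np.float32(35.17652), np.float64(0.425), np.float64(-0.335)), (np.float32(34.62088), np.float64(0.426), np.float64(-0.334)), (np.float32(34.072815), np.float64(0.424), np.float64(-0.334))]
[351 201] [349.63581383 203.97244749]
[[ 79  79  76  81  82  84  90  86  91  92  84  77  85 104 128 144 148 144
   96  82  87  94  95  92 102 128 142 144 142 161]
 [ 83  87  84  83  81  82  85  81  90  85  80  82  93 111 136 145 148 135
   84  81  83  89 105 150 185 190 180 150 143 179]
 [ 84  94  91  90  85  87  91  80  79  81  86  89  99 118 140 147 147 138
   94  77  82  82 167 213 209 205 199 154 144 230]
 [ 81  90  93  99  91  90  90  72 
[... 1641 characters left out ...]
245 245 245 245 244 246
  224 143 149 148 145 144 232 245 244 130  99 158]
 [ 87  84  82  84  81  90 118 123 166 239 245 245 245 245 245 244 245 246
  223 145 149 148 144 147 232 245 231 111 112 191]
 [ 88  83  83  83  87 129 146 120 193 243 245 245 245 245 245 244 245 246
  219 146 149 146 145 213 244 246 178  99 137 216]
 [ 86  89  86  84 120 150 141 138 228 244 245 245 245 245 245 244 246 226
  153 148 148 144 160 241 244 243 133 106 167 224]
 [ 84  87  88 114 137 145 130 167 237 245 245 223 240 246 245 245 246 223
  145 151 146 146 172 245 245 224 103 108 199 227]
 [ 93  93  98 122 134 124 122 197 243 241 153 106 173 246 244 245 245 209
  146 148 146 148 189 244 245 172 103 127 218 229]]
```

```bash
python3 - <<'E'
from h import *
f,K,p,A=cam("wrist")
for u,v in((352.5,198.2),(367,201.5)): print(unproj(K,p,A,u,v,.065).round(4))
g=cv2.cvtColor(f["pixels"],cv2.COLOR_BGR2GRAY)
# side: pin
f,K,p,A=cam("side"); s=cv2.cvtColor(f["pixels"],cv2.COLOR_BGR2GRAY); q=proj(K,p,A,[.4224,-.3342,.065]); print(q); u,v=q.astype(int); print(u-10,v-12); print(s[v-12:v+16,u-10:u+14])
s=env.observe();print(s["eef_pos"],s["tcp_rot"])
E
```

```text
[ 0.4242 -0.335   0.065 ]
[ 0.4208 -0.3497  0.065 ]
[238.76615143 273.48898524]
228 261
[[124 121 130 138 139  85  74  76  78  75  75  69  76  79  78  80 130 123
  123 126 127 123 130 124]
 [133  83 129 142 130  82  75  71  74  78  76  74  72  73  68  70 106 112
  119 117 134 123 120 136]
 [ 74  72  77  77  79 136  82  76  84  85  79  74  73  68  70  73  71 111
  122 115 125 126 124 131]
 [ 75  78  80  79  79  75  75  74  74  78  78  77  79  71  75  72  72 107
  134 124 120 123 125 135]
 [ 73  73  76  77  76  77  75  75  74  74  79  71  87  78  76  75  71 125
  119 118 123 120 117 124]
 [ 78  77  75  75  74  76  71  70  68  73  73  76  79  78  74  77  67  74
   77  82 125 108 105 119]
 [ 74  77  77  76  75  75  76  78  75  75  76  75  74  76  79  77  70  67
   71  76  75  77  85  79]
 [ 80  80  77  73  68  74  79  78  75  76  78  79  75  77  80  72  75  74
   73  70  73  76  76  75]
 [ 80  83  77  72  74  84  79  77  72  72  70  72  70  69  73  75  73  74
   81  75  76  75  73  72]
 [128 131 143  86 136  91  80  75  71  74  77  72  73  75  74  74  75  67
   66  77  76  73  73  73]
 [
[... 1204 characters left out ...]
  74]
 [121 118 118  94  97  91  87  83  78  95  97  95  94  90  78  77  82  79
   78  77  72  67  74  73]
 [189 189 187 184 186 185 186 185 183 186 192 193 192 193 189 189 191 187
  187 159 153 153 152 155]
 [195 194 195 192 193 193 192 192 193 190 190 191 188 188 188 189 184 188
  186 185 186 185 185 184]
 [197 198 196 197 195 193 197 194 194 194 192 193 193 193 193 192 191 193
  192 192 190 191 190 191]
 [172 173 174 177 178 178 184 179 182 183 184 187 186 184 192 185 188 187
  189 188 188 189 189 193]
 [111 112 115 113 113 112 112 113 112 110 113 112 111 114 116 119 120 123
  123 126 127 130 130 138]]
[ 0.43978469 -0.23952275  0.17325962] [-1.79966414e+02  5.35790224e-02 -1.76352719e-02]
```

Pin tip measured at about (0.4245, -0.335): the two cameras agree to within 2 mm. I turn to tool yaw 78.5° and line up 7 cm out along the pin axis.

Call:
carry_out:
  motion:
    - {"dp": [0, -0.5, -1], "spin": 9.8, "hand": 1}
    - {"dp": [0, -0.5, -1], "spin": 9.8, "hand": 1}
    - {"dp": [0, -0.5, -1], "spin": 9.8, "hand": 1}
    - {"dp": [0, -0.6, -1], "spin": 9.8, "hand": 1}
    - {"dp": [-0.1, -0.5, -1], "spin": 9.8, "hand": 1}
    - {"dp": [0, 0, -1], "spin": 9.8, "hand": 1}
    - {"dp": [0, 0, -1], "spin": 9.8, "hand": 1}
    - {"dp": [0, 0, -1], "spin": 9.9, "hand": 1}

```text
clock: 22.5
eef_pos: [0.4389, -0.2657, 0.0933]
tcp_rot: [-180.0, -0.0, 78.8]
ft_force: [-0.4, 1.0, -2.4]
opening: 0.0321
grasp_force: 40.3
```

Call:
carry_out:
  motion:
    - {"dp": [0, 0, -3], "spin": 0, "hand": 1}
    - {"dp": [0, 0, -2], "spin": 0, "hand": 1}
    - {"dp": [0, 0, -1.1], "spin": 0, "hand": 1}
    - {"dp": [0, 0, 0], "spin": 0, "hand": 1}
    - {"dp": [0, 0, 0], "spin": 0, "hand": 1}

```text
clock: 23.12
eef_pos: [0.4393, -0.266, 0.0336]
tcp_rot: [179.9, 0.0, 78.5]
ft_force: [-0.5, 0.1, -1.8]
opening: 0.0325
grasp_force: 40.2
```

```bash
python3 - <<'E'
from h import *
s=env.observe(); print(s["eef_pos"],s["tcp_rot"],s["ft_force"].round(2))
f,K,p,A=cam("side"); g=cv2.cvtColor(f["pixels"],cv2.COLOR_BGR2GRAY)
c=s["eef_pos"]+[0,0,.033]
print("centre",proj(K,p,A,c)); d=np.array([.199,.98,0])
m=c-.025*d
for a in range(0,360,45): 
    e=np.cos(np.radians(a))*np.array([.98,-.199,0])+np.sin(np.radians(a))*np.array([0,0,1]); print(proj(K,p,A,m+.017*e).round(1),proj(K,p,A,m+.0065*e).round(1))
u,v=proj(K,p,A,m).astype(int); print(u-16,v-14); print(g[v-14:v+16,u-16:u+18])
E
```

```text
[ 0.43932009 -0.2660033   0.03361788] [1.79941807e+02 2.66565386e-02 7.84730840e+01] [-0.5   0.07 -1.84]
centre [242.32151514 251.47724187]
[249.3 259. ] [244.5 258.9]
[247.1 254.7] [243.7 257.2]
[241.6 252.8] [241.6 256.5]
[236.1 254.4] [239.5 257.1]
[233.9 258.5] [238.7 258.7]
[236.2 262.8] [239.5 260.3]
[241.6 264.7] [241.6 261. ]
[247.  263.1] [243.7 260.5]
225 244
[[125 112 117 ...  69 123 125]
 [140 144 147 ...  99 126 137]
 [139 142 141 ... 104 129 127]
 ...
 [ 82  80  81 ...  73  73  73]
 [ 80  90  87 ...  67  70  76]
 [ 80  79  80 ...  75  83  82]]
```

```bash
python3 - <<'E'
from h import *
import sys; np.set_printoptions(threshold=sys.maxsize,linewidth=250)
f,K,p,A=cam("side"); g=cv2.cvtColor(f["pixels"],cv2.COLOR_BGR2GRAY)
print(g[244:290,226:258])
for X in([.4245,-.335,.065],[.4245,-.335,.069],[.4245,-.335,.061]): print(proj(K,p,A,X))
E
```

```text
[[113 118 136  67  54  57  59  75  64  57  99  97  98 101 101  98 103 103 104 100 100  95  98  99  58  59  54  54  58  60  68 122]
 [139 146 136  80  58  55  81 108  77  53  95  95 100 101 104  99 107 106 102  99 100 100  94  85  63  74  56  55  55  57  99 125]
 [143 142 149  84  60  59  99 114  91  52  86  95  99  99 103 106 104 106 101 103 101 102  96  84  76 112 103  60  55  54 105 128]
 [147 144 141  83  57  60  98 113  85  57  88  86 103  99 100 101 100 103  99 104 101 103  97  84  82 112 100  60  59  54 115 129]
 [121 119 132  81  63  59  96 116  89  55  97  98  97  98 101 102 103 105 102 100 100  99 104  83  81 112 103  59  57  57 113 132]
 [123 126 136  80  62  57  97 114  85  70  95  97 100  99 101 100 103 100 102 100  99  98  96  83  84 115  99  60  56  55 105 119]
 [142 156 146  80  59  59  97 116  89  61  93  98 101 102 102 102  99 101 100 102 100  95  97  88  81 114  98  69  60  56 108 122]
 [135 132 145  99  66  60 100 115  86  61  93  98  98 104 102  99 103 101  99 102  98 100  95  84  82 114  99  62  58  55 145 146]
 [123 118 131  94  62  55  97 116  85  73  97  97 10
[... 4310 characters left out ...]
02 200 201 203 201 200 198 198 198 198 197 195 197 197 196 197 194 195 193 192 194 192 192]
 [208 209 209 209 207 208 208 205 205 205 204 203 204 203 200 201 201 201 202 200 199 201 200 200 199 197 198 198 202 200 199 200]
 [173 176 179 180 182 189 188 190 191 191 191 190 193 197 197 196 202 197 199 197 198 202 198 199 199 201 202 200 202 203 203 203]
 [119 120 118 119 118 117 117 119 120 116 118 120 118 117 118 120 121 125 127 129 134 133 136 137 140 146 156 159 162 163 167 169]
 [119 120 116 121 117 118 119 117 120 118 117 117 119 118 117 118 120 119 117 118 117 118 116  98  66  67  74 100 116 114 115 116]]
[239.80542309 273.64501632]
[239.79234716 272.21340007]
[239.8184342  275.06953599]
```

The side view puts the mouth centre at (241.5,259), matching its predicted position. The pin tip is at (240,273.5), so the lateral error is under 1 mm. Advancing along the pin.

Call:
carry_out:
  motion:
    - {"dp": [-0.25, -1, -0.15], "spin": 0, "hand": 1}
    - {"dp": [-0.25, -1.2, 0], "spin": 0, "hand": 1}
    - {"dp": [-0.2, -1, 0], "spin": 0, "hand": 1}
    - {"dp": [-0.15, -0.8, 0], "spin": 0, "hand": 1}
    - {"dp": [0, 0, 0], "spin": 0, "hand": 1}

```text
clock: 23.85
eef_pos: [0.4302, -0.3063, 0.0313]
tcp_rot: [-180.0, 0.0, 78.4]
ft_force: [0.1, -0.3, -2.5]
opening: 0.0319
grasp_force: 40.2
```

Call:
carry_out:
  motion:
    - {"dp": [-0.04, -0.2, 0], "spin": 0, "hand": 1}
    - {"dp": [-0.04, -0.2, 0], "spin": 0, "hand": 1}
    - {"dp": [-0.04, -0.2, 0], "spin": 0, "hand": 1}
    - {"dp": [-0.04, -0.2, 0], "spin": 0, "hand": 1}

```text
clock: 24.35
eef_pos: [0.4288, -0.3138, 0.0314]
tcp_rot: [180.0, 0.0, 78.5]
ft_force: [0.4, -0.3, -2.5]
opening: 0.0322
grasp_force: 40.2
```

Call:
carry_out:
  motion:
    - {"dp": [-0.05, -0.25, 0], "spin": 0, "hand": 1}
    - {"dp": [-0.05, -0.25, 0], "spin": 0, "hand": 1}
    - {"dp": [-0.05, -0.25, 0], "spin": 0, "hand": 1}
    - {"dp": [0, 0, 0], "spin": 0, "hand": 1}

```text
clock: 24.85
eef_pos: [0.4273, -0.3214, 0.0314]
tcp_rot: [180.0, 0.0, 78.5]
ft_force: [-0.5, -0.2, -1.4]
opening: 0.0323
grasp_force: 40.2
```

Call:
carry_out:
  motion:
    - {"dp": [-0.05, -0.25, 0], "spin": 0, "hand": 1}
    - {"dp": [-0.05, -0.25, 0], "spin": 0, "hand": 1}
    - {"dp": [0, 0, 0], "spin": 0, "hand": 1}

```text
clock: 25.22
eef_pos: [0.4263, -0.3264, 0.0314]
tcp_rot: [-180.0, -0.0, 78.5]
ft_force: [-0.8, 0.5, -2.5]
opening: 0.0318
grasp_force: 40.2
```

Call:
carry_out:
  motion:
    - {"dp": [-0.05, -0.25, 0], "spin": 0, "hand": 1}
    - {"dp": [-0.04, -0.2, 0], "spin": 0, "hand": 1}
    - {"dp": [0, 0, 0], "spin": 0, "hand": 1}

```text
clock: 25.6
eef_pos: [0.4254, -0.3309, 0.0314]
tcp_rot: [180.0, 0.0, 78.5]
ft_force: [-0.1, 0.2, -2.3]
opening: 0.0321
grasp_force: 40.2
```

Call:
carry_out:
  motion:
    - {"dp": [-0.02, -0.1, 0], "spin": 0, "hand": 1}
    - {"dp": [-0.02, -0.1, 0], "spin": 0, "hand": 1}
    - {"dp": [0, 0, 0], "spin": 0, "hand": 1}

```text
clock: 25.98
eef_pos: [0.425, -0.3328, 0.0314]
tcp_rot: [180.0, 0.0, 78.5]
ft_force: [-0.3, 0.6, -3.3]
opening: 0.032
grasp_force: 40.2
```

Call:
carry_out:
  motion:
    - {"dp": [-0.02, -0.1, 0], "spin": 0, "hand": 1}
    - {"dp": [-0.01, -0.05, 0], "spin": 0, "hand": 1}
    - {"dp": [0, 0, 0], "spin": 0, "hand": 1}

```text
clock: 26.35
eef_pos: [0.4247, -0.3343, 0.0314]
tcp_rot: [180.0, 0.0, 78.5]
ft_force: [0.3, -0.5, -2.2]
opening: 0.0321
grasp_force: 40.2
```

Call:
carry_out:
  motion:
    - {"dp": [-0.02, -0.1, 0], "spin": 0, "hand": 1}
    - {"dp": [-0.01, -0.05, 0], "spin": 0, "hand": 1}
    - {"dp": [0, 0, 0], "spin": 0, "hand": 1}

```text
clock: 26.72
eef_pos: [0.4244, -0.3358, 0.0314]
tcp_rot: [-180.0, -0.0, 78.5]
ft_force: [-0.1, -0.1, -2.1]
opening: 0.0323
grasp_force: 40.2
```

Call:
carry_out:
  motion:
    - {"dp": [-0.02, -0.1, 0], "spin": 0, "hand": 1}
    - {"dp": [0, 0, 0], "spin": 0, "hand": 1}

```text
clock: 26.98
eef_pos: [0.4243, -0.3363, 0.0313]
tcp_rot: [-180.0, -0.0, 78.5]
ft_force: [2.1, 5.1, -0.7]
opening: 0.0321
grasp_force: 40.3
```

Call:
carry_out:
  motion:
    - {"dp": [-0.01, -0.05, 0], "spin": 0, "hand": 1}
    - {"dp": [0, 0, 0], "spin": 0, "hand": 1}
    - {"dp": [0, 0, 0], "spin": 0, "hand": 1}

```text
clock: 27.35
eef_pos: [0.4242, -0.3364, 0.0313]
tcp_rot: [-180.0, -0.1, 78.5]
ft_force: [2.3, 8.7, -0.7]
opening: 0.0326
grasp_force: 40.3
```

Call:
carry_out:
  motion:
    - {"dp": [0.04, 0.2, 0], "spin": 0, "hand": 1}
    - {"dp": [0.1, 0.5, 0], "spin": 0, "hand": 1}
    - {"dp": [0.1, 0.5, 0], "spin": 0, "hand": 1}
    - {"dp": [0.2, 1, 0], "spin": 0, "hand": 1}
    - {"dp": [0.2, 1, 0], "spin": 0, "hand": 1}
    - {"dp": [0.4, 2, 0], "spin": 0, "hand": 1}
    - {"dp": [0.4, 2, 0], "spin": 0, "hand": 1}
    - {"dp": [0, 1, 2], "spin": 0, "hand": 1}

```text
clock: 28.35
eef_pos: [0.4382, -0.2528, 0.0505]
tcp_rot: [-179.9, -0.1, 78.5]
ft_force: [-0.2, 0.3, -1.6]
opening: 0.0321
grasp_force: 40.2
```

The pin has touched the bottom and been felt at 8.7 N along the axis, and the spacer is off again. The tool can only yaw, so I'll pivot the spacer in a light grip: its hole end over the end of the rest, lowering beside it.

Call:
carry_out:
  motion:
    - {"dp": [0, 1, 4], "spin": 0, "hand": 1}
    - {"dp": [-0.2, 4.5, 0], "spin": 4, "hand": 1}
    - {"dp": [-0.2, 4.5, 0], "spin": 4, "hand": 1}
    - {"dp": [-0.2, 4.5, 0], "spin": 3.5, "hand": 1}
    - {"dp": [-0.2, 4.5, 0], "spin": 0, "hand": 1}
    - {"dp": [0, 4.5, 0], "spin": 0, "hand": 1}
    - {"dp": [0, 0, 0], "spin": 0, "hand": 1}
    - {"dp": [0, 0, 0], "spin": 0, "hand": 1}

```text
clock: 29.35
eef_pos: [0.4304, -0.0198, 0.0915]
tcp_rot: [180.0, 0.0, 90.0]
ft_force: [-0.2, 0.0, -2.1]
opening: 0.0321
grasp_force: 40.4
```

```bash
python3 - <<'E'
from h import *
s=env.observe(); print(s["eef_pos"].round(4),s["tcp_rot"].round(1),s["ft_force"].round(1),s["joints"].round(0))
E
```

```text
[ 0.4304 -0.0198  0.0915] [180.   0.  90.] [-0.2  0.  -2.1] [ -8.  11. 113.  -0.  57.  -8.]
```

Call:
carry_out:
  motion:
    - {"dp": [0, 0.25, -3], "spin": 0, "hand": 1}
    - {"dp": [0, 0, -2.5], "spin": 0, "hand": 1}
    - {"dp": [0, 0, -1.5], "spin": 0, "hand": 1}
    - {"dp": [0, 0, -0.3], "spin": 0, "hand": 1}
    - {"dp": [0, 0, 0], "spin": 0, "hand": 1}
  newtons: 20

```text
clock: 29.98
eef_pos: [0.4309, -0.018, 0.0188]
tcp_rot: [180.0, 0.0, 89.9]
ft_force: [0.6, -0.0, -2.0]
opening: 0.0322
grasp_force: 40.4
```

Call:
carry_out:
  motion:
    - {"dp": [0, 0, -0.2], "spin": 0, "hand": 1}
    - {"dp": [0, 0, -0.2], "spin": 0, "hand": 1}
    - {"dp": [0, 0, -0.2], "spin": 0, "hand": 1}
    - {"dp": [0, 0, 0], "spin": 0, "hand": 1}

```text
clock: 30.48
eef_pos: [0.4316, -0.0175, 0.0132]
tcp_rot: [179.8, -0.0, 90.0]
ft_force: [1.9, 4.9, 6.2]
opening: 0.0322
grasp_force: 41.0
```

Call:
carry_out:
  motion:
    - {"dp": [0, 0, -0.2], "spin": 0, "hand": 1}
    - {"dp": [0, 0, -0.2], "spin": 0, "hand": 1}
    - {"dp": [0, 0, 0], "spin": 0, "hand": 1}
  newtons: 20

```text
clock: 30.85
eef_pos: [0.4315, -0.0172, 0.0091]
tcp_rot: [179.9, -0.0, 90.0]
ft_force: [2.1, 8.0, 7.0]
opening: 0.0324
grasp_force: 38.7
```

```bash
cat > obs.py <<'E'
from h import *
import sys
s=env.observe(); print(s["eef_pos"].round(4),s["ft_force"].round(1),s["ft_torque"].round(2),s["grasp_force"])
E
python3 obs.py
```

```text
[ 0.4315 -0.0172  0.0091] [2.1 8.  7. ] [ 1.12 -0.2   0.04] 38.65959227827261
```

Call:
carry_out:
  motion:
    - {"dp": [0, 0, -0.2], "spin": 0, "hand": 1}
    - {"dp": [0, 0, -0.2], "spin": 0, "hand": 1}
    - {"dp": [0, 0, -0.2], "spin": 0, "hand": 1}
    - {"dp": [0, 0, -0.2], "spin": 0, "hand": 1}
    - {"dp": [0, 0, 0], "spin": 0, "hand": 1}

```text
clock: 31.48
eef_pos: [0.4314, -0.0174, 0.0009]
tcp_rot: [179.9, -0.0, 90.0]
ft_force: [2.8, 5.7, 4.5]
opening: 0.0324
grasp_force: 36.4
```

```bash
python3 obs.py; python3 - <<'E'
from h import *
import sys; np.set_printoptions(threshold=sys.maxsize,linewidth=250)
f,K,p,A=cam("side"); g=cv2.cvtColor(f["pixels"],cv2.COLOR_BGR2GRAY)
c=env.observe()["eef_pos"]+[0,0,.033]; u,v=proj(K,p,A,c).round().astype(int); print(u,v); print(g[v-16:v+18,u-14:u+15])
E
```

```text
[ 0.4314 -0.0174  0.0009] [2.8 5.7 4.5] [ 0.87 -0.38  0.08] 36.433495450619375
228 205
[[117 120 119  85  56  51  56  50  57  70 122 121 124 127 122 120 112 114 120  62  56  56  57  89 124 126  82  65  62]
 [121 123 119  75  59  52  55  55  55  85 120 120 121 122 127 126 122 117 125  65  58  57  59  86  84  60  53  57  59]
 [ 89 131 125  74  53  56  52  49  54 100 127 132 128 119 118 120 115 121 134  92  60  52  56  53  58  55  54  51  56]
 [ 55  51  69  50  54  54  54  55  55 103 121 127 127 127 128 123 122 123 131  91  57  53  59  50  52  54  51  55  54]
 [ 57  56  56  54  56  54  54  55  69 115 117 115 117 123 119 121 120 119 128 113  60  55  57  59  54  57  54  57  57]
 [ 54  54  55  54  59  55  55  59  86 115 117 124 126 127 125 126 134 145 140 132  65  54  56  54  57  57  57  59  54]
 [ 54  58  54  55  52  54  56  54 102 121 125 130 125 119 113 124 122 112 110  70  57  56  49  55  53  54  59  54  56]
 [ 54  54  54  55  55  53  57  53 101 122 131 126 120 114 111 116 122 121 118  69  55  54  57  57  57  58  78 127 113]
 [ 55  59  57  53  55  54  59  58 118 121 115 115 140 129 130
[... 2333 characters left out ...]
 68  72  73  70 113 113 110 108  92  53  51 105 110 109 113  78  60  73 109  99  66  67  72  70  74  69]
 [ 74  73  70  69  69  73  74  99 113 110 113 106  60  54 107 110 107 114 100  72  92 111 111  73  70  70  69  72  74]
 [ 74  75  76  76  78  77  77  89 110 113 111 111 113 130 126 125 126 122 126 113 113 113 114  74  70  68  65  68  69]
 [ 74  76  74  76  75  74  75  83 112 111 113 114 103 108 122 127 123 123 123 110 115 110 113  83  67  70  64 116 117]
 [ 74  73  70  67  65  68  75  78 109 111 110 113 113 106 123 124 122 125 126 110 111 111 110  87  74  68  68 118 121]
 [ 74  70  69  70  69  66  72  71 107 112 112 112 111 105 121 123 125 123 124 110 110 111 110 111  73  72  71 117 128]]
```

Call:
carry_out:
  motion:
    - {"dp": [0, -0.1, 0], "spin": 0, "hand": 1}
    - {"dp": [0, -0.1, 0], "spin": 0, "hand": 1}
    - {"dp": [0, 0, 0], "spin": 0, "hand": 1}

```text
clock: 31.9
eef_pos: [0.4314, -0.0186, 0.0011]
tcp_rot: [179.9, -0.1, 90.0]
ft_force: [2.1, 15.1, 7.9]
opening: 0.0324
grasp_force: 36.5
```

Call:
carry_out:
  motion:
    - {"dp": [0, -0.1, 0], "spin": 0, "hand": 1}
    - {"dp": [0, -0.1, 0], "spin": 0, "hand": 1}
    - {"dp": [0, 0, 0], "spin": 0, "hand": 1}

```text
clock: 32.28
eef_pos: [0.4316, -0.02, 0.0013]
tcp_rot: [179.9, -0.1, 90.0]
ft_force: [1.9, 22.4, 10.4]
opening: 0.0319
grasp_force: 37.3
```

Call:
carry_out:
  motion:
    - {"dp": [0, 0.1, -0.15], "spin": 0, "hand": 1}
    - {"dp": [0, 0, -0.15], "spin": 0, "hand": 1}
    - {"dp": [0, 0, 0], "spin": 0, "hand": 1}

```text
clock: 32.65
eef_pos: [0.4315, -0.0201, -0.0018]
tcp_rot: [179.9, -0.0, 90.0]
ft_force: [0.9, 9.1, 8.6]
opening: 0.0323
grasp_force: 37.4
```

Call:
carry_out:
  motion:
    - {"dp": [0, -0.1, -0.1], "spin": 0, "hand": 1}
    - {"dp": [0, -0.1, 0], "spin": 0, "hand": 1}
    - {"dp": [0, 0, 0], "spin": 0, "hand": 1}

```text
clock: 33.02
eef_pos: [0.4315, -0.0211, -0.0028]
tcp_rot: [179.9, -0.1, 90.0]
ft_force: [2.2, 22.7, 10.7]
opening: 0.0322
grasp_force: 37.6
```

Call:
carry_out:
  motion:
    - {"dp": [0, 0.5, 0.3], "spin": 0, "hand": 1}
    - {"dp": [0, 1, 3], "spin": 0, "hand": 1}
    - {"dp": [0, 0, 4], "spin": 0, "hand": 1}
    - {"dp": [0, 0, 4], "spin": 0, "hand": 1}
    - {"dp": [0, 0, 0], "spin": 0, "hand": 1}

```text
clock: 33.65
eef_pos: [0.4318, -0.0079, 0.1117]
tcp_rot: [179.7, 0.0, 90.0]
ft_force: [0.7, 0.5, -2.9]
opening: 0.0324
grasp_force: 36.5
```

```bash
cat > ang.py <<'E'
from h import *
import sys; np.set_printoptions(threshold=sys.maxsize,linewidth=250)
s=env.observe(); c=s["eef_pos"]+[0,0,.033]; yaw=np.radians(s["tcp_rot"][2]); h=-np.array([np.cos(yaw),np.sin(yaw),0]); l=np.array([-h[1],h[0],0]); z=np.array([0,0,1.])
f,K,p,A=cam("wrist"); g=cv2.cvtColor(f["pixels"],cv2.COLOR_BGR2GRAY)
for th in(0,30,45,60,75,90):
    t=np.radians(th); n=h*np.cos(t)+z*np.sin(t); m=np.cross(n,l); F=c+.025*n
    pts=[F+.017*l,F-.017*l,F+.017*m,F-.017*m,F]
    print(th,[proj(K,p,A,X).round(0).astype(int).tolist() for X in pts])
u,v=proj(K,p,A,c).astype(int); print("rows from",v-44,"cols from",u-32)
print(g[v-44:v+40:3,u-32:u+34:3])
E
python3 ang.py
```

```text
0 [[290, 300], [226, 300], [258, 324], [258, 281], [258, 300]]
30 [[293, 311], [224, 311], [259, 319], [258, 306], [258, 311]]
45 [[295, 312], [222, 312], [259, 308], [258, 315], [258, 312]]
60 [[296, 308], [221, 309], [259, 293], [258, 322], [259, 309]]
75 [[298, 301], [220, 301], [259, 274], [259, 324], [259, 301]]
90 [[299, 289], [219, 290], [259, 254], [259, 322], [259, 290]]
rows from 215 cols from 226
[[ 99 104 108 109 113 116 116 116 119 119 117 118 115 113 115 116 112 108 106 106  98  82]
 [ 99 104 108 108 112 117 115 117 119 117 120 114 114 115 116 114 111 110 109 103  97  85]
 [101 108 107 110 112 116 116 117 116 118 118 114 114 116 116 112 113 111 105 104  99  94]
 [ 99 106 108 112 116 115 115 118 116 117 115 115 116 118 112 112 113 109 104 105  98 110]
 [100 104 108 113 114 117 117 115 117 115 115 116 117 116 113 113 114 108 105 105  98 116]
 [101 106 111 112 115 116 116 118 117 113 117 117 117 113 114 114 110 106 107 104  98 104]
 [100 106 110 113 115 117 117 116 113 115 119 119 114 116 114 114 110 109 108 105  98 106]
 [103 107 111 113 114 114 117 116 114 118 120 116 11
[... 1159 characters left out ...]
6 118 117 118 117 116 116 117 116 114 111 109 109 106 101  94]
 [102 106 111 111 113 115 117 117 119 118 115 116 117 118 116 114 109 110 109 104 101  95]
 [102 109 110 111 114 116 114 117 118 117 116 118 119 118 114 113 111 113 107 102 102  98]
 [104 107 109 111 117 117 115 117 115 116 117 118 119 117 114 113 113 110 106 105 104  98]
 [105 106 108 113 115 114 116 116 114 116 118 121 119 115 112 113 112 108 105 105 103  98]
 [105 107 109 114 115 116 116 115 115 117 119 120 118 115 115 116 111 107 108 104 104  96]
 [105 108 111 111 113 117 114 114 116 119 120 118 118 115 117 114 110 110 107 106 101  97]
 [106 108 112 112 116 115 112 114 117 119 120 119 116 118 116 112 111 107 107 107 102  97]]
```

```bash
python3 - <<'E'
from h import *
f,K,p,A=cam("wrist"); g=cv2.GaussianBlur(cv2.cvtColor(f["pixels"],cv2.COLOR_BGR2GRAY),(3,3),0)
for c in (232,245,258,271,285): print(c,"from row 130 step 3:",g[130:384:3,c].tolist())
E
```

```text
232 from row 130 step 3: [143, 145, 142, 152, 158, 142, 134, 150, 142, 144, 145, 125, 134, 150, 113, 81, 81, 80, 75, 69, 73, 78, 86, 113, 129, 108, 107, 109, 108, 108, 107, 107, 109, 109, 110, 110, 110, 110, 100, 105, 109, 108, 107, 106, 106, 108, 108, 107, 109, 110, 109, 109, 109, 109, 111, 112, 111, 110, 111, 112, 130, 148, 160, 158, 151, 126, 110, 133, 125, 140, 40, 34, 33, 33, 32, 34, 34, 34, 33, 33, 34, 34, 33, 34, 34]
245 from row 130 step 3: [144, 160, 180, 166, 143, 132, 130, 144, 141, 152, 146, 117, 147, 152, 89, 80, 81, 81, 78, 82, 67, 69, 118, 195, 211, 119, 116, 116, 117, 116, 116, 117, 117, 116, 116, 116, 115, 111, 103, 113, 113, 115, 116, 115, 115, 114, 115, 116, 117, 117, 116, 117, 117, 116, 114, 113, 114, 115, 116, 117, 134, 164, 154, 151, 140, 139, 142, 148, 150, 153, 116, 36, 33, 32, 34, 35, 34, 34, 34, 34, 35, 34, 35, 34, 34]
258 from row 130 step 3: [137, 140, 136, 130, 139, 158, 161, 150, 145, 140, 146, 145, 142, 129, 86, 82, 74, 75, 78, 78, 80, 87, 157, 220, 225, 137, 119, 118, 118, 118, 116, 114, 116, 117, 119, 119, 116, 112, 106, 116, 118, 118, 120, 119, 118, 
[... 343 characters left out ...]
4, 115, 115, 113, 112, 114, 114, 113, 111, 112, 111, 105, 115, 115, 113, 112, 113, 113, 114, 115, 115, 114, 113, 112, 112, 114, 115, 116, 113, 112, 112, 113, 113, 124, 154, 136, 154, 157, 141, 153, 134, 139, 137, 91, 33, 34, 32, 34, 33, 34, 34, 34, 34, 34, 34, 33, 34, 34]
285 from row 130 step 3: [147, 148, 150, 159, 152, 147, 152, 156, 148, 147, 143, 146, 137, 147, 151, 162, 142, 91, 79, 79, 82, 82, 80, 85, 108, 118, 100, 102, 100, 100, 100, 101, 102, 101, 102, 101, 100, 100, 97, 100, 104, 104, 103, 102, 103, 104, 105, 104, 103, 102, 103, 103, 104, 105, 104, 103, 104, 104, 105, 105, 125, 143, 153, 147, 153, 147, 151, 163, 163, 112, 36, 35, 34, 32, 33, 34, 34, 34, 33, 33, 34, 34, 33, 35, 34]
```

The numbers put the tilt at about 38°: the hole-end rim is seen edge-on at row 311. The rest is too low to tip it further. Next I'll push the dimple end's lower corner against the bench's front edge, with the hole facing the robot, so first I locate that edge.

```bash
python3 - <<'E'
from h import *
for n,pts in(("w5",[(188,20),(206,330),(199,240)]),("w1",[(60,215),(280,180),(345,170)])):
    d=np.load(n+".npz")
    for u,v in pts: print(n,unproj(d["K"],d["p"],d["A"],u,v,0).round(4))
f,K,p,A=cam("side"); g=cv2.cvtColor(f["pixels"],cv2.COLOR_BGR2GRAY)
for y in(-.1,-.15,-.2):
    xs=np.arange(.33,.40,.004); print(y,[int(cv2.remap(g.astype(np.float32),*[np.float32([[q]]) for q in proj(K,p,A,[x,y,0])],1)[0,0]) for x in xs])
d=np.load("w1.npz"); i=cv2.cvtColor(cv2.imread("pics/w1.png"),cv2.COLOR_BGR2GRAY)
for y in(-.1,-.13,-.3):
    xs=np.arange(.33,.40,.003); print("w1",y,[int(i[tuple(proj(d["K"],d["p"],d["A"],[x,y,0]).round().astype(int)[::-1])]) for x in xs])
E
```

```text
w5 [0.3702 0.0853 0.    ]
w5 [ 0.3669 -0.2522  0.    ]
w5 [ 0.3662 -0.1294  0.    ]
w1 [0.3715 0.0604 0.    ]
w1 [ 0.3675 -0.2454  0.    ]
w1 [ 0.366  -0.3314  0.    ]
-0.1 [146, 145, 145, 146, 145, 146, 147, 146, 147, 148, 69, 70, 70, 71, 73, 74, 73, 69]
-0.15 [147, 145, 144, 146, 146, 147, 147, 148, 146, 146, 87, 124, 125, 126, 119, 122, 123, 122]
-0.2 [147, 148, 147, 149, 147, 143, 139, 143, 146, 146, 98, 118, 129, 126, 132, 129, 114, 118]
w1 -0.1 [68, 125, 141, 162, 165, 164, 168, 165, 167, 160, 161, 161, 161, 160, 131, 127, 126, 130, 136, 140, 143, 142, 120, 128]
w1 -0.13 [68, 68, 67, 67, 68, 69, 69, 69, 69, 100, 117, 115, 116, 115, 131, 134, 121, 134, 132, 149, 146, 173, 152, 160]
w1 -0.3 [177, 177, 177, 175, 174, 173, 172, 171, 171, 172, 173, 176, 176, 171, 89, 79, 82, 81, 84, 86, 80, 75, 84, 80]
```

Call:
carry_out:
  motion:
    - {"dp": [-1.2, -2.1, 0], "spin": -10, "hand": 1}
    - {"dp": [-1.2, -2.1, 0], "spin": -10, "hand": 1}
    - {"dp": [-1.2, -2.1, 0], "spin": -10, "hand": 1}
    - {"dp": [-1.2, -2.1, 0], "spin": -10, "hand": 1}
    - {"dp": [-1.2, -2.1, 0], "spin": -10, "hand": 1}
    - {"dp": [-1.2, -2.1, 0], "spin": -10, "hand": 1}
    - {"dp": [-1.2, -2.1, 0], "spin": -10, "hand": 1}
    - {"dp": [-0.2, -0.5, 0], "spin": -10, "hand": 1}

```text
clock: 34.8
eef_pos: [0.3433, -0.1603, 0.1081]
tcp_rot: [-179.9, 0.1, 9.6]
ft_force: [1.0, 0.6, -2.5]
opening: 0.0324
grasp_force: 36.4
```

Call:
carry_out:
  motion:
    - {"dp": [0, 0, -2], "spin": -10, "hand": 1}
    - {"dp": [0, 0, -3], "spin": 0, "hand": 1}
    - {"dp": [0, 0, -3], "spin": 0, "hand": 1}
    - {"dp": [0, 0, -2], "spin": 0, "hand": 1}
    - {"dp": [0, 0, -1.5], "spin": 0, "hand": 1}
    - {"dp": [0, 0, 0], "spin": 0, "hand": 1}

```text
clock: 35.55
eef_pos: [0.3433, -0.159, -0.0072]
tcp_rot: [-179.9, 0.2, -0.0]
ft_force: [-0.8, 0.2, -2.0]
opening: 0.0322
grasp_force: 36.3
```

Call:
carry_out:
  motion:
    - {"dp": [0.4, 0, 0.1], "spin": 0, "hand": 1}
    - {"dp": [0.4, 0, 0], "spin": 0, "hand": 1}
    - {"dp": [0.3, 0, 0], "spin": 0, "hand": 1}
    - {"dp": [0.2, 0, 0], "spin": 0, "hand": 1}
    - {"dp": [0, 0, 0], "spin": 0, "hand": 1}

```text
clock: 36.17
eef_pos: [0.3576, -0.1597, -0.0046]
tcp_rot: [180.0, -0.0, -0.0]
ft_force: [-0.6, 0.2, -2.0]
opening: 0.0322
grasp_force: 36.3
```

Call:
carry_out:
  motion:
    - {"dp": [0.2, 0, 0], "spin": 0, "hand": 1}
    - {"dp": [0.2, 0, 0], "spin": 0, "hand": 1}
    - {"dp": [0, 0, 0], "spin": 0, "hand": 1}

```text
clock: 36.55
eef_pos: [0.3616, -0.1597, -0.0046]
tcp_rot: [-180.0, -0.0, -0.0]
ft_force: [0.1, 0.2, -2.1]
opening: 0.0323
grasp_force: 36.3
```

Call:
carry_out:
  motion:
    - {"dp": [-0.6, 0, 0], "spin": 0, "hand": 1}
    - {"dp": [0, 0, -0.2], "spin": 0, "hand": 1}
    - {"dp": [0.4, 0, 0], "spin": 0, "hand": 1}
    - {"dp": [0.2, 0, 0], "spin": 0, "hand": 1}
    - {"dp": [0.2, 0, 0], "spin": 0, "hand": 1}
    - {"dp": [0, 0, 0], "spin": 0, "hand": 1}

```text
clock: 37.3
eef_pos: [0.3637, -0.1597, -0.0066]
tcp_rot: [180.0, -0.0, -0.0]
ft_force: [1.1, -0.4, -2.1]
opening: 0.0319
grasp_force: 36.3
```

Call:
carry_out:
  motion:
    - {"dp": [0.2, 0, 0], "spin": 0, "hand": 1}
    - {"dp": [0.2, 0, 0], "spin": 0, "hand": 1}
    - {"dp": [0, 0, 0], "spin": 0, "hand": 1}

```text
clock: 37.67
eef_pos: [0.3677, -0.1598, -0.0066]
tcp_rot: [180.0, -0.0, -0.0]
ft_force: [0.2, 0.3, -2.1]
opening: 0.0322
grasp_force: 36.3
```

Call:
carry_out:
  motion:
    - {"dp": [0, 0, -0.1], "spin": 0, "hand": 1}
    - {"dp": [0, 0, -0.1], "spin": 0, "hand": 1}
    - {"dp": [0, 0, 0], "spin": 0, "hand": 1}

```text
clock: 38.05
eef_pos: [0.3674, -0.1597, -0.0087]
tcp_rot: [-180.0, 0.0, -0.0]
ft_force: [-0.1, -0.9, -1.8]
opening: 0.032
grasp_force: 36.3
```

Call:
carry_out:
  motion:
    - {"dp": [0, 0, -0.1], "spin": 0, "hand": 1}
    - {"dp": [0, 0, -0.1], "spin": 0, "hand": 1}
    - {"dp": [0, 0, 0], "spin": 0, "hand": 1}

```text
clock: 38.42
eef_pos: [0.3677, -0.1599, -0.0102]
tcp_rot: [180.0, -0.0, -0.0]
ft_force: [-5.1, 2.0, 11.7]
opening: 0.0322
grasp_force: 38.2
```

Call:
carry_out:
  motion:
    - {"dp": [0, 0, 0.5], "spin": 0, "hand": 1}
    - {"dp": [-1.2, 0, 0], "spin": 0, "hand": 1}
    - {"dp": [-1, 0, 0], "spin": 0, "hand": 1}
    - {"dp": [0, 0, -0.75], "spin": 0, "hand": 1}
    - {"dp": [0.6, 0, 0], "spin": 0, "hand": 1}
    - {"dp": [0.3, 0, 0], "spin": 0, "hand": 1}
    - {"dp": [0, 0, 0], "spin": 0, "hand": 1}

```text
clock: 39.3
eef_pos: [0.3539, -0.1595, -0.0133]
tcp_rot: [-179.9, 0.2, 0.0]
ft_force: [-11.3, -1.2, 8.2]
opening: 0.0321
grasp_force: 39.6
```

Call:
carry_out:
  motion:
    - {"dp": [0.2, 0, 0], "spin": 0, "hand": 1}
    - {"dp": [0.2, 0, 0], "spin": 0, "hand": 1}
    - {"dp": [0.2, 0, 0], "spin": 0, "hand": 1}
    - {"dp": [0, 0, 0], "spin": 0, "hand": 1}

```text
clock: 39.8
eef_pos: [0.36, -0.1596, -0.0129]
tcp_rot: [-180.0, 0.1, 0.0]
ft_force: [-13.7, 0.3, 16.0]
opening: 0.0321
grasp_force: 47.4
```

Call:
carry_out:
  motion:
    - {"dp": [0.2, 0, 0], "spin": 0, "hand": 1}
    - {"dp": [0.2, 0, 0], "spin": 0, "hand": 1}
    - {"dp": [0.2, 0, 0], "spin": 0, "hand": 1}
    - {"dp": [0, 0, 0], "spin": 0, "hand": 1}

```text
clock: 40.3
eef_pos: [0.3659, -0.1596, -0.013]
tcp_rot: [-180.0, 0.2, -0.0]
ft_force: [-13.9, -0.6, 14.9]
opening: 0.0322
grasp_force: 51.3
```

Call:
carry_out:
  motion:
    - {"dp": [0.2, 0, 0], "spin": 0, "hand": 1}
    - {"dp": [0.2, 0, 0], "spin": 0, "hand": 1}
    - {"dp": [0.2, 0, 0], "spin": 0, "hand": 1}
    - {"dp": [0, 0, 0], "spin": 0, "hand": 1}

```text
clock: 40.8
eef_pos: [0.3718, -0.1595, -0.0132]
tcp_rot: [-180.0, 0.2, 0.0]
ft_force: [-11.7, -0.7, 9.2]
opening: 0.0324
grasp_force: 52.0
```

```bash
cat > prof.py <<'E'
from h import *
s=env.observe(); print(s["eef_pos"].round(4),s["ft_force"].round(1))
f,K,p,A=cam("wrist"); g=cv2.GaussianBlur(cv2.cvtColor(f["pixels"],cv2.COLOR_BGR2GRAY),(3,3),0)
for c in (232,245,258,271,285): print(c,"130 step 3:",g[130:360:3,c].tolist())
E
python3 prof.py
```

```text
[ 0.3718 -0.1595 -0.0132] [-11.7  -0.7   9.2]
232 130 step 3: [160, 150, 139, 135, 134, 142, 149, 156, 153, 136, 139, 161, 153, 131, 126, 103, 97, 100, 80, 81, 89, 89, 85, 76, 75, 83, 88, 89, 85, 80, 93, 112, 108, 109, 109, 108, 109, 110, 112, 112, 113, 111, 110, 110, 108, 108, 109, 109, 111, 111, 111, 111, 111, 112, 113, 113, 113, 114, 115, 119, 119, 119, 118, 117, 118, 118, 118, 115, 76, 63, 38, 39, 36, 35, 36, 38, 37]
245 130 step 3: [142, 157, 169, 163, 156, 153, 153, 156, 158, 144, 121, 88, 91, 97, 96, 94, 92, 92, 93, 86, 74, 73, 76, 74, 84, 103, 95, 80, 103, 123, 115, 116, 117, 116, 117, 117, 116, 117, 115, 114, 112, 113, 115, 116, 115, 115, 116, 117, 118, 116, 117, 117, 115, 113, 113, 114, 115, 118, 124, 122, 120, 119, 111, 108, 109, 116, 123, 120, 119, 176, 165, 44, 36, 36, 37, 37, 37]
258 130 step 3: [146, 149, 155, 164, 170, 166, 157, 93, 81, 99, 101, 89, 87, 90, 94, 95, 86, 81, 87, 88, 85, 88, 90, 85, 84, 89, 91, 95, 121, 122, 118, 118, 118, 115, 114, 116, 118, 117, 115, 114, 116, 117, 118, 118, 117, 118, 116, 114, 114, 114, 116, 117, 117, 116, 115, 115, 115, 121, 125, 121, 120, 119, 116, 115, 114, 117, 124, 121, 118, 152, 187, 108, 37, 34, 37, 38, 38]
271 130 step 3: [153, 166, 176, 161, 124, 97, 84, 81, 82, 84, 89, 92, 86, 75, 66, 63, 75, 85, 94, 98, 97, 91, 86, 88, 87, 86, 85, 85, 91, 117, 114, 114, 116, 114, 113, 115, 114, 112, 113, 115, 114, 114, 113, 112, 113, 114, 115, 115, 115, 113, 112, 113, 116, 115, 113, 112, 112, 115, 122, 122, 120, 119, 118, 106, 107, 120, 121, 120, 126, 180, 135, 37, 36, 35, 37, 37, 37]
285 130 step 3: [151, 162, 168, 155, 146, 160, 170, 161, 99, 85, 83, 80, 83, 92, 94, 93, 84, 84, 96, 95, 85, 81, 79, 76, 80, 91, 89, 82, 73, 74, 81, 82, 91, 103, 101, 96, 100, 102, 103, 102, 102, 105, 110, 108, 106, 104, 105, 107, 107, 106, 105, 106, 106, 107, 108, 107, 108, 107, 109, 113, 122, 121, 120, 120, 120, 119, 119, 158, 193, 135, 36, 39, 37, 35, 36, 38, 38]
```

It's working: the hole's face and mouth are now visible from above (rows 301–335), so the tilt is about 58°. I keep pushing.

Call:
carry_out:
  motion:
    - {"dp": [0.2, 0, 0], "spin": 0, "hand": 1}
    - {"dp": [0.2, 0, 0], "spin": 0, "hand": 1}
    - {"dp": [0.2, 0, 0], "spin": 0, "hand": 1}
    - {"dp": [0.2, 0, 0], "spin": 0, "hand": 1}
    - {"dp": [0, 0, 0], "spin": 0, "hand": 1}

```text
clock: 41.48
eef_pos: [0.3798, -0.1594, -0.0133]
tcp_rot: [-179.9, 0.2, -0.0]
ft_force: [-11.1, 0.9, 7.7]
opening: 0.0324
grasp_force: 52.1
```

Call:
carry_out:
  motion:
    - {"dp": [0.2, 0, 0], "spin": 0, "hand": 1}
    - {"dp": [0.2, 0, 0], "spin": 0, "hand": 1}
    - {"dp": [0.2, 0, 0], "spin": 0, "hand": 1}
    - {"dp": [0, 0, 0], "spin": 0, "hand": 1}

```text
clock: 41.98
eef_pos: [0.3869, -0.1597, -0.0131]
tcp_rot: [-180.0, 0.0, -0.0]
ft_force: [-2.2, 1.0, 3.2]
opening: 0.032
grasp_force: 52.3
```

```bash
python3 prof.py
```

```text
[ 0.3869 -0.1597 -0.0131] [-2.2  1.   3.2]
232 130 step 3: [152, 151, 159, 162, 164, 162, 159, 159, 162, 162, 158, 148, 140, 136, 139, 149, 124, 86, 77, 75, 87, 84, 74, 71, 73, 87, 87, 79, 85, 91, 88, 81, 76, 102, 108, 106, 107, 106, 106, 108, 108, 113, 112, 107, 106, 106, 106, 107, 108, 108, 108, 109, 109, 110, 109, 110, 112, 121, 126, 124, 124, 124, 124, 123, 124, 124, 124, 124, 124, 111, 42, 38, 37, 36, 38, 39, 38]
245 130 step 3: [140, 139, 149, 165, 183, 167, 145, 145, 147, 119, 116, 108, 92, 87, 84, 84, 85, 87, 87, 88, 89, 93, 98, 98, 95, 94, 94, 94, 83, 73, 83, 118, 112, 112, 113, 113, 113, 112, 112, 113, 111, 109, 111, 112, 111, 111, 112, 113, 112, 113, 111, 109, 109, 111, 112, 117, 128, 128, 127, 126, 126, 119, 103, 103, 105, 108, 118, 128, 127, 127, 108, 40, 37, 36, 38, 37, 38]
258 130 step 3: [166, 170, 177, 164, 145, 148, 146, 91, 88, 84, 80, 83, 86, 90, 90, 87, 83, 81, 97, 103, 92, 89, 90, 95, 96, 84, 84, 90, 88, 87, 111, 118, 113, 114, 112, 110, 113, 113, 110, 117, 111, 113, 114, 113, 114, 112, 110, 110, 111, 112, 113, 112, 112, 111, 113, 123, 130, 128, 128, 127, 123, 113, 113, 113, 111, 110, 113, 124, 128, 127, 126, 72, 37, 36, 38, 39, 38]
271 130 step 3: [153, 143, 141, 148, 157, 157, 146, 83, 81, 84, 89, 94, 92, 83, 82, 86, 83, 80, 84, 90, 95, 88, 75, 66, 66, 79, 89, 97, 99, 97, 89, 104, 113, 111, 110, 109, 111, 109, 108, 112, 115, 109, 108, 108, 109, 111, 111, 110, 109, 109, 111, 112, 110, 109, 109, 114, 126, 128, 127, 126, 126, 125, 116, 101, 103, 117, 127, 128, 127, 126, 84, 38, 37, 36, 38, 38, 38]
285 130 step 3: [174, 165, 152, 155, 164, 156, 144, 141, 142, 109, 96, 90, 89, 83, 84, 90, 88, 85, 86, 84, 83, 87, 95, 92, 89, 84, 88, 95, 89, 84, 82, 79, 78, 85, 87, 84, 92, 89, 93, 95, 100, 99, 103, 111, 110, 102, 102, 104, 105, 103, 103, 104, 105, 106, 105, 105, 106, 110, 123, 129, 128, 126, 127, 127, 127, 126, 126, 125, 130, 125, 37, 38, 37, 35, 38, 39, 38]
```

Call:
carry_out:
  motion:
    - {"dp": [0, 0, 0.4], "spin": 0, "hand": 1}
    - {"dp": [1, 0, 0], "spin": 0, "hand": 1}
    - {"dp": [1.5, 0, 0], "spin": 0, "hand": 1}
    - {"dp": [0, 0, -0.4], "spin": 0, "hand": 1}
    - {"dp": [0, 0, 0], "spin": 0, "hand": 1}

```text
clock: 42.65
eef_pos: [0.4128, -0.1601, -0.0129]
tcp_rot: [179.9, -0.1, -0.0]
ft_force: [4.0, 0.3, 3.8]
opening: 0.0322
grasp_force: 52.3
```

Call:
carry_out:
  motion:
    - {"dp": [0, 0, -0.1], "spin": 0, "hand": 1}
    - {"dp": [0, 0, -0.1], "spin": 0, "hand": 1}
    - {"dp": [0, 0, 0], "spin": 0, "hand": 1}

```text
clock: 43.02
eef_pos: [0.4133, -0.1602, -0.0136]
tcp_rot: [179.9, -0.2, -0.0]
ft_force: [2.5, 4.5, 24.9]
opening: 0.0324
grasp_force: 54.6
```

The tilt is now past 60°, beyond the tip-over point (56°), so on release the spacer will settle flat on its dimple end. I release it, let it stand, and check.

Call:
carry_out:
  motion:
    - {"dp": [0, 0, 0.1], "spin": 0, "hand": 1}
    - {"dp": [0, 0, 0], "spin": 0, "hand": 0.45}
    - {"dp": [0, 0, 0], "spin": 0, "hand": 0.45}
    - {"dp": [0, 0, 0], "spin": 0, "hand": 0.3}
    - {"dp": [0, 0, 0.3], "spin": 0, "hand": 0.3}
    - {"dp": [0, 0, 0.1], "spin": 0, "hand": 0.3}

```text
clock: 43.78
eef_pos: [0.4116, -0.1598, -0.0099]
tcp_rot: [180.0, -0.0, -0.0]
ft_force: [-0.4, 0.7, 0.8]
opening: 0.0597
grasp_force: 0.0
```

```bash
python3 prof.py; python3 - <<'E'
from h import *
f,K,p,A=cam("wrist"); g=cv2.GaussianBlur(cv2.cvtColor(f["pixels"],cv2.COLOR_BGR2GRAY),(3,3),0)
s=env.observe(); c=s["eef_pos"]*[1,1,0]
for z in(0,.05): print(z,[proj(K,p,A,c+[a,b,z]).round(0).tolist() for a,b in((0,0),(.017,0),(-.017,0),(0,.017),(0,-.017))])
for r in(280,300,320): print(r,g[r,180:340:4].tolist())
E
```

```text
[ 0.4116 -0.1598 -0.0099] [-0.4  0.7  0.8]
232 130 step 3: [143, 135, 146, 150, 130, 122, 135, 151, 168, 169, 161, 153, 151, 166, 170, 127, 95, 100, 87, 85, 83, 83, 87, 87, 85, 80, 77, 75, 79, 88, 97, 100, 100, 105, 115, 101, 99, 100, 101, 101, 103, 103, 113, 131, 131, 131, 130, 130, 130, 131, 130, 130, 131, 131, 131, 131, 131, 131, 131, 122, 84, 79, 79, 78, 78, 77, 76, 76, 75, 68, 39, 38, 38, 36, 39, 38, 39]
245 130 step 3: [162, 169, 167, 159, 139, 125, 126, 140, 163, 159, 138, 93, 87, 92, 91, 79, 76, 82, 91, 97, 85, 78, 82, 81, 80, 89, 96, 106, 104, 104, 104, 112, 104, 103, 104, 104, 105, 104, 102, 103, 115, 136, 133, 133, 133, 132, 132, 130, 112, 99, 99, 98, 97, 100, 108, 129, 133, 133, 133, 132, 132, 144, 188, 191, 194, 190, 190, 188, 189, 190, 168, 45, 38, 36, 38, 37, 39]
258 130 step 3: [171, 180, 171, 167, 176, 173, 147, 95, 87, 88, 88, 91, 94, 94, 93, 90, 92, 95, 87, 77, 82, 86, 88, 84, 81, 84, 108, 105, 103, 104, 108, 111, 104, 105, 103, 102, 103, 104, 103, 108, 134, 135, 135, 134, 133, 133, 129, 108, 104, 103, 102, 103, 104, 104, 103, 105, 127, 133, 133, 134, 133, 131, 155
[... 839 characters left out ...]
211.0], [255.0, 264.0], [226.0, 238.0], [284.0, 238.0]]
0.05 [[254.0, 292.0], [254.0, 256.0], [254.0, 325.0], [214.0, 292.0], [295.0, 292.0]]
280 [41, 33, 33, 33, 34, 77, 77, 87, 86, 93, 133, 133, 133, 130, 128, 117, 98, 102, 103, 101, 103, 102, 97, 112, 132, 132, 134, 134, 136, 95, 90, 87, 89, 94, 34, 32, 32, 32, 42, 123]
300 [42, 33, 32, 66, 83, 82, 81, 81, 81, 81, 81, 111, 131, 132, 128, 130, 132, 134, 133, 133, 134, 131, 132, 134, 132, 133, 133, 146, 196, 196, 196, 196, 197, 197, 198, 146, 31, 34, 42, 37]
320 [39, 39, 76, 82, 81, 81, 82, 82, 82, 82, 82, 81, 81, 79, 70, 74, 193, 192, 191, 191, 192, 193, 192, 192, 192, 194, 195, 196, 196, 195, 197, 195, 195, 197, 198, 197, 179, 39, 39, 39]
```

The spacer now stands upright with the hole up: the face ellipse covers rows 249–316 with an aspect of 0.87 (as expected for upright), and the deep mouth is at rows 270–298. I shift 4 mm, grip and lift.

Call:
carry_out:
  motion:
    - {"dp": [0.4, 0, 0], "spin": 0, "hand": 0.3}
    - {"dp": [0, 0, 0], "spin": 0, "hand": 0.3}
    - {"dp": [0, 0, 0], "spin": 0, "hand": 1}
    - {"dp": [0, 0, 0], "spin": 0, "hand": 1}
    - {"dp": [0, 0, 0], "spin": 0, "hand": 1}
    - {"dp": [0, 0, 0], "spin": 0, "hand": 1}
    - {"dp": [0, 0, 0], "spin": 0, "hand": 1}
    - {"dp": [0, 0, 0], "spin": 0, "hand": 1}
  newtons: 50

```text
clock: 44.88
eef_pos: [0.4155, -0.1598, -0.01]
tcp_rot: [180.0, -0.0, -0.0]
ft_force: [-2.4, -0.1, 5.8]
opening: 0.0322
grasp_force: 49.9
```

Call:
carry_out:
  motion:
    - {"dp": [0, 0, 0.5], "spin": 0, "hand": 1}
    - {"dp": [0, 0, 2], "spin": 0, "hand": 1}
    - {"dp": [0, 0, 4], "spin": 0, "hand": 1}
    - {"dp": [0, 0, 4], "spin": 0, "hand": 1}
    - {"dp": [0, 0, 4], "spin": 0, "hand": 1}
    - {"dp": [0, 0, 3], "spin": 0, "hand": 1}
    - {"dp": [0, 0, 1], "spin": 0, "hand": 1}
    - {"dp": [0, 0, 0], "spin": 0, "hand": 1}

```text
clock: 45.88
eef_pos: [0.4154, -0.1597, 0.1745]
tcp_rot: [-180.0, 0.0, -0.0]
ft_force: [0.2, -0.8, -3.1]
opening: 0.0322
grasp_force: 50.1
```

Call:
carry_out:
  motion:
    - {"dp": [0, 0, 0], "spin": 0, "hand": 1}
    - {"dp": [0, 0, 0], "spin": 0, "hand": 1}
    - {"dp": [0, 0, 0], "spin": 0, "hand": 1}
    - {"dp": [0, 0, 0], "spin": 0, "hand": 1}

```text
clock: 46.38
eef_pos: [0.4155, -0.1597, 0.1747]
tcp_rot: [-180.0, 0.0, -0.0]
ft_force: [0.4, 0.8, -2.4]
opening: 0.0322
grasp_force: 50.1
```

```bash
python3 prof.py; python3 fit.py | sed -n '1,2p;/pin only/,$p' | grep -v '^ \[\|\[\[' 
```

```text
[ 0.4155 -0.1597  0.1747] [ 0.4  0.8 -2.4]
232 130 step 3: [162, 171, 151, 144, 137, 150, 156, 144, 152, 161, 144, 138, 137, 141, 151, 145, 153, 169, 155, 163, 154, 150, 147, 143, 136, 78, 73, 73, 73, 74, 74, 82, 91, 93, 93, 95, 107, 97, 93, 94, 94, 94, 95, 96, 98, 112, 122, 122, 122, 122, 121, 122, 122, 121, 122, 122, 121, 122, 121, 121, 122, 120, 94, 71, 71, 70, 70, 83, 112, 100, 39, 36, 35, 34, 35, 36, 35]
245 130 step 3: [158, 146, 153, 147, 149, 150, 147, 152, 140, 131, 144, 92, 77, 73, 72, 80, 80, 84, 129, 146, 137, 102, 84, 80, 77, 70, 69, 68, 73, 99, 96, 98, 97, 100, 100, 96, 96, 97, 97, 97, 96, 94, 97, 113, 126, 124, 124, 124, 124, 123, 117, 96, 93, 93, 91, 93, 95, 108, 124, 124, 124, 123, 123, 121, 151, 182, 183, 171, 114, 112, 97, 37, 36, 34, 36, 36, 36]
258 130 step 3: [159, 162, 163, 158, 163, 134, 146, 136, 123, 98, 80, 87, 90, 83, 85, 80, 83, 88, 88, 92, 81, 81, 81, 83, 78, 64, 64, 65, 96, 98, 97, 96, 97, 107, 98, 97, 98, 95, 96, 97, 96, 96, 103, 128, 126, 125, 125, 124, 124, 117, 98, 96, 95, 97, 97, 98, 97, 97, 107, 125, 125, 124, 123, 124, 132, 179, 184, 183, 182, 18
[... 1877 characters left out ...]
235 242 244 243 242 215 138 111  93]
  183 166 192 220 230 240 242 243 237 170 129  94]
  223 220 214 202 195 185 186 186 133  76  78  80]
  226 226 228 226 225 221 215 207 195 140  80 100]
  193 207 215 220 224 225 226 226 226 170  90 111]
  167 228 221 206 209 205 210 219 218 126  99 113]
  227 244 244 243 242 235 191 138 116  82 106 108]
  229 244 244 243 243 244 225 120  74  86  91 105]
  238 244 244 243 243 244 198 149 100 100  91 124]
  244 244 244 243 244 236 158 122  99 104 105 162]
  244 244 243 243 244 211 138  98  97 104 130 199]
  244 244 243 244 240 172 120  95  99 108 162 217]
  245 244 243 244 220 143 111  99  96 118 193 223]
  244 243 244 242 166 122 101 104  94 145 217 226]]
```

```bash
python3 -c "
from workcell import env
print(env.close_job())"
```

```text
the job is handed in; nothing more can be done
None
```

The job is handed in. The bar is shut on its stop, the pin was felt at the bottom of the blind hole (8.7 N), and the spacer is held still, hole up, about 21 cm above the worktop. The judging result was not shown to me.

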